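Set the stop pin and shim the casting with a levelling wedge

TASK

Take the tall headed stop pin out of the pin block and seat it fully in the hole of the fixture plate behind the aluminium casting, so that the casting cannot slide away. Then set the steel wedge flat on the plate and push it, thin end first, under the open front edge of the casting until both front feet just lift off the plate, by about 3 mm, and finish while still gripping the wedge in place there with the casting resting on it. Move the casting only with the wedge, never with the gripper, and leave everything else where it is.

Things in the scene. Friction and masses are not known exactly. Their poses are not given: they have to be found in the camera images.
- base: Fixed dark steel fixture plate 280 x 140 x 35 mm. Origin at the centre of its underside, on the bench; top face at z = 35 mm. Its x axis is the direction in which the wedge is pushed: the casting stands on its +x half, the bare -x half is where the wedge is set down. Two low side guides (14 mm high) flank the casting at y = -59 and +59 mm, 3 mm clear of it.
- stop_hole (a point): Centre of the mouth of the only hole in the fixture plate, at (107, 0, 35) mm in the plate's frame, behind the casting. Round, 17.5 mm wide with a 2 mm chamfer, blind, 28 mm deep. The rear face of the casting starts 2 to 6 mm from the seated pin and slides back against it when pushed. The casting's top by the hole is 26 mm above the plate (its ribs, ending 47 mm before the hole centre, 34 mm).
- pin_head (a point): Centre of the head of the steel stop pin (half-way up the head), z along the pin upwards. Pin 95 mm long in all: shank 16 mm diameter with a chamfered foot, head 22 mm diameter and 25 mm tall at the top; the point lies 82.5 mm above the foot. It stands upright in one of the three holes of the pin block (each 17.5 mm wide, 28 mm deep, block 35 mm high, holes in a row 55 mm apart); 140 g.
- pin_foot (a point): Centre of the foot (lower end) of the stop pin; seated fully it is 28 mm below the plate's top.
- rack: Fixed grey pin block 175 x 50 x 35 mm, row of holes along its x axis; origin at the centre of its underside.
- part: Bridge-shaped aluminium casting 100 x 100 mm, deck 12 to 26 mm above its underside, with a round boss (40 mm diameter, top at 38 mm) and two ribs (top at 34 mm) on it; loose, 0.6 to 0.95 kg. Origin at the centre of its underside, x towards the stop hole. It stands on a full-width rear foot strip and on two front feet (each 14 x 15 mm, 12 mm high) at the front corners, leaving an opening 70 mm wide and 12 mm high under the front edge.
- part_edge (a point): Middle of the front lower edge of the casting's deck, 12 mm above its underside; the wedge goes in under it.
- foot_left (a point): Front lower edge of one front foot of the casting (its y = +42.5 mm), at underside height: 35 mm above the bench while it stands on the plate.
- foot_right (a point): The same for the other front foot (its y = -42.5 mm).
- wedge_grip (a point): Centre of the grip block of the loose steel wedge, half-way up; x points to the thin end. Grip block 35 mm long (x), 36 mm wide (y), 42 mm high, this point 21 mm above the wedge's underside. In front of it runs the slope, 36 mm wide and 80 mm long, from 21 mm high at the block down to 5 mm at the thin end (1 mm rise for every 5 mm), which lies 97.5 mm from this point along x. It meets the casting's front edge when the thin end is 35 mm past it. 280 g.
- plain_a: Plain headless steel pin, 16 mm diameter, 55 mm long, in the pin block: stays there. Origin at its foot.
- plain_b: The other plain headless pin, the same size, in the pin block: stays there.
- veeblock: Dark steel block with a groove, 60 x 45 x 38 mm, on the bench; stays.
- jar: White jar, 52 mm diameter, 75 mm high; stays.
- tape: Yellow ring, 90 mm diameter, 24 mm high, lying on the bench; stays.
- driver: Screwdriver 180 mm long lying on the bench beyond the wedge; stays.
Mind the look-alikes: they are no part of the job. There is more than one size of the part; the job needs the middle-sized.

How it is judged:
By the outcome, as a careful person would: the job done as asked, in the order asked, and still so for the second after the job is handed in, while the arm keeps its last pose, push and grip.
It also fails if it takes over 72 s, if anything falls off the work surface, if the arm or the gripper's body presses on something with over 40 N, if the wrist force passes 120 N, or if a joint passes its speed limit or range.

ROBOT

A 6-joint arm with a two-finger parallel gripper is mounted at the origin on the work surface. World frame = base frame: x ahead of the robot, y to its left, z up, the work surface at z = 0. Lengths are in m, angles in rad, forces in N, time in s.
With the tool pointing down it reaches from about 0.4 to 0.825 m from the base axis. Payload 7 kg.
Tool frame: the origin (TCP) lies midway between the tips of the shut fingers; the grasp point (between the pads) lies hold_point_z behind it (hold_point_z is the distance from the TCP to the grasp point, in m); z points along the fingers, y is the direction in which the jaws open and shut (so a half turn about z gives the same grasp; the last joint's range is limited). The gripper opens to 88 mm and grips with 3 to 60 N. Pads are 19 mm wide; open, the fingers measure 130 mm over their backs; the gripper's body (78 mm by 193 mm) begins 47 mm behind the grasp point.
Start: joints at [-0.895, 0.359, 0.012, 0, -1.224, -0.288], TCP at [0.255, -0.625, 0.227] pointing down, gripper open.
Joint ranges: [-3.07, 3.07], [-1.43, 2.12], [-1.02, 1.25], [-3.03, 1.67], [-3.05, -0], [-3.03, 3.03]. Speed limits (rad/s): [2.39, 2.39, 3.01, 3.14, 3.14, 3.14].

INTERFACE

Orientations are given as [roll, pitch, yaw] about the fixed x, y, z axes, in that order (R = Rz(yaw) Ry(pitch) Rx(roll)).
In Python, from station import * gives the robot as it stands. The module is installed in compiled form; this text tells all that it offers.
- The arm moves only by the tool arm_command, never from a script. Its arguments are lists of equal length, an entry for each row: "fingers": the closure, from -1 (fully open) to 1 (shut); "dp": the shift along the world's x, y, z in m, a list of three; "roll": the turn about the world's z in rad. In form: {"fingers": [fingers, ...], "dp": [[x, y, z], ...], "roll": [roll, ...]}. A call has 1 to 8 rows; each row shifts and turns the pose as measured when the row begins; what a row does not reach is not made up. A row lasts 1/10 s, in which the tool goes at most 50 mm and 8.59 degrees, less where a joint would pass 70% of its speed; a pose out of reach is approached as far as the arm can. A call is refused whole if a number of a shift passes 0.05 or a number of a turn 0.15, either way. A call with a gripper value outside its range is refused whole. The fingers move at their own pace and stop on an object; "newtons" is the grip in N (left out, the last holds). Time passes only in rows, so rows that do not move let the fingers close. It gives the time, the measured TCP pose, the force and the opening at its end, in the units of the state.
- get_state(): the state, without advancing time (a new reading comes with each control period).
- grab_frame(name): name is "side" or "top"; returns the picture (480x640x3 uint8, blue, green, red); there is no depth.
- calibration(name): a dict with "fx", "fy", "cx", "cy" (pixels), "R" (3x3) and "t" (3): a world point X has camera coordinates R X + t. Camera axes: x right, y down, z forward; pixel columns grow to the right and rows downward; lengths in m; the calibration is good to about 2 mm. A picture is of the moment at which its call begins. calibration takes no time and is no camera call.
- job_done(): hands the job in, once; it reports no verdict.
The state is a dict: "t": time; "q": joint angles; "qd": joint speeds; "joint_efforts": joint torques, N m; "eef_pos": TCP position; "ee_rot": TCP orientation; "force": force on the tool from outside, world axes, zero at the start; "moment": the same for the moment, N m; "width": finger opening in m.
Only numpy, scipy, OpenCV 4.12 (cv2) and the standard library are available. Lean on these libraries where they do the work, as an engineer would, in place of code of your own. Each camera call takes 0.05 s, during which the arm holds its last target.

## Working session

There is one attempt and no reset: what is moved stays moved. The work goes in short steps, Python scripts to look and compute and a tool call to move; the robot and the scene stay as the last step left them, time stands still between calls to the robot, and variables do not carry over. Pictures are saved under pics/ and viewed, and the job is handed in when it is done.

Besides the shell and the picture viewer there is one more tool, called after "Emit:" by a JSON object that holds its "method" and its "body". arm_command: Moves the arm, as the interface text tells. Its arguments: {"type":"object","properties":{"fingers":{"type":"array"},"dp":{"type":"array"},"roll":{"type":"array"},"newtons":{"type":"number"}},"required":["fingers","dp","roll"]}

```bash
mkdir -p pics; python3 - <<'E'
from station import *
import cv2,pprint
s=get_state();pprint.pprint(s)
for n in("side","top"):
    cv2.imwrite(f"pics/{n}0.png",grab_frame(n));print(n,calibration(n))
try: print(hold_point_z)
except Exception as e: print(e)
E
```

```text
{'ee_rot': array([ 3.13993887e+00, -1.82978130e-04, -2.75390869e+00]),
 'eef_pos': array([ 0.25502375, -0.6244421 ,  0.22564282]),
 'force': array([-0.67517071,  0.31097391,  0.94938487]),
 'joint_efforts': array([-1.66404584e-04, -5.82722425e+01,  2.93034464e+01,  6.99691951e+00,
        6.51130467e-03, -1.88996282e-04]),
 'moment': array([-0.03424701, -0.04229169,  0.06578805]),
 'q': array([-8.94906962e-01,  3.59376110e-01,  1.10737800e-02, -3.13263125e-04,
       -1.22413160e+00, -2.88098879e-01]),
 'qd': array([ 0.00033661, -0.00151707, -0.00049888, -0.00037797, -0.00061827,
       -0.00055721]),
 't': 0.0,
 'width': 0.0874381339979202}
side {'fx': 473.73451616693666, 'fy': 473.73451616693666, 'cx': 316.79418873027083, 'cy': 236.11588186164045, 'R': array([[-0.94482395, -0.32746271, -0.00871036],
       [-0.22448305,  0.66660518, -0.7108058 ],
       [ 0.23856877, -0.66963102, -0.70333437]]), 't': array([0.50705256, 0.15353792, 0.98261933])}
top {'fx': 492.73958022186673, 'fy': 492.73958022186673, 'cx': 315.8116655874619, 'cy': 234.98222851033262, 'R': array([[-0.01347929, -0.99975726, -0.01742756],
       [-0.98573781,  0.0162102 , -0.16750581],
       [ 0.16774766,  0.01492115, -0.98571704]]), 't': array([0.0859184 , 0.51586317, 1.38328281])}
0.0188
```

View pics/side0.png

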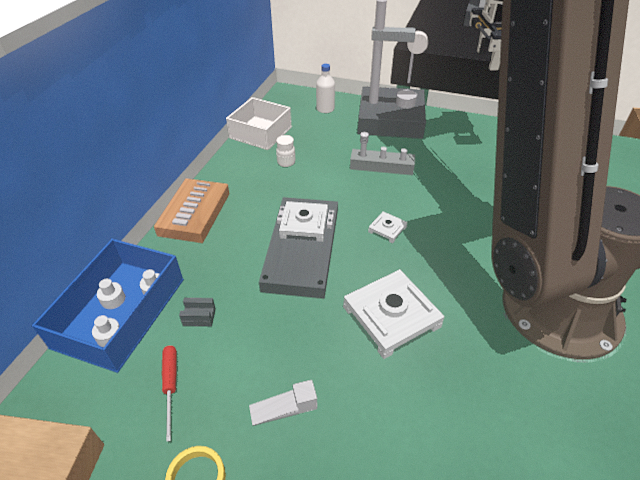

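View pics/top0.png

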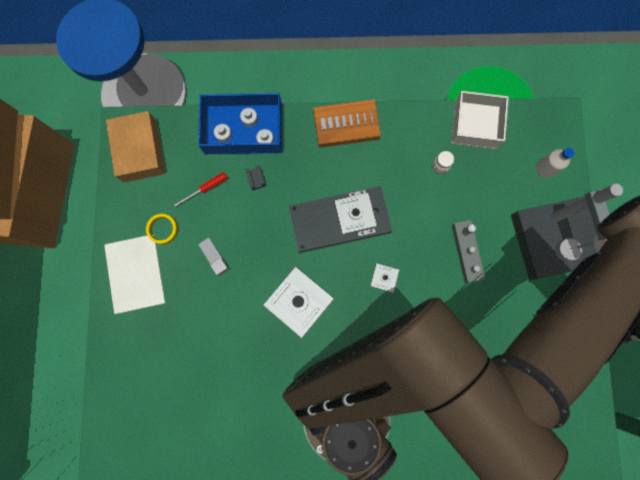

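The side view shows the plate with a casting at about (303,218). A large casting at (393,310) and a small one at (388,225) lie on the bench, so the one on the plate is the middle-sized. The pin block is at (382,158), with the tall headed pin at (364,143). The wedge is at (285,402). I'll enlarge crops next.

```bash
cat > h.py <<'E'
import numpy as np,cv2
from station import *
def proj(n,P):
    c=calibration(n);X=np.atleast_2d(P)@np.array(c['R']).T+c['t']
    return np.c_[c['fx']*X[:,0]/X[:,2]+c['cx'],c['fy']*X[:,1]/X[:,2]+c['cy']]
def ray(n,uv,z):
    c=calibration(n);R=np.array(c['R']);uv=np.atleast_2d(uv)
    d=np.c_[(uv[:,0]-c['cx'])/c['fx'],(uv[:,1]-c['cy'])/c['fy'],np.ones(len(uv))]@R
    o=-R.T@c['t'];k=(z-o[2])/d[:,2];return o+d*k[:,None]
def crop(img,x,y,w,h,s,out):
    c=cv2.resize(img[y:y+h,x:x+w],None,fx=s,fy=s,interpolation=cv2.INTER_CUBIC)
    cv2.imwrite(out,c)
E
python3 - <<'E'
from h import *
s=cv2.imread('pics/side0.png');t=cv2.imread('pics/top0.png')
crop(s,340,125,90,60,8,'pics/c_rack_s.png')
crop(t,440,210,60,80,7,'pics/c_rack_t.png')
crop(s,250,190,100,110,5,'pics/c_plate_s.png')
crop(t,280,175,120,85,6,'pics/c_plate_t.png')
crop(s,235,370,100,65,8,'pics/c_w_s.png')
crop(t,185,225,55,60,8,'pics/c_w_t.png')
E
```

```text
(no output)
```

View pics/c_rack_s.png

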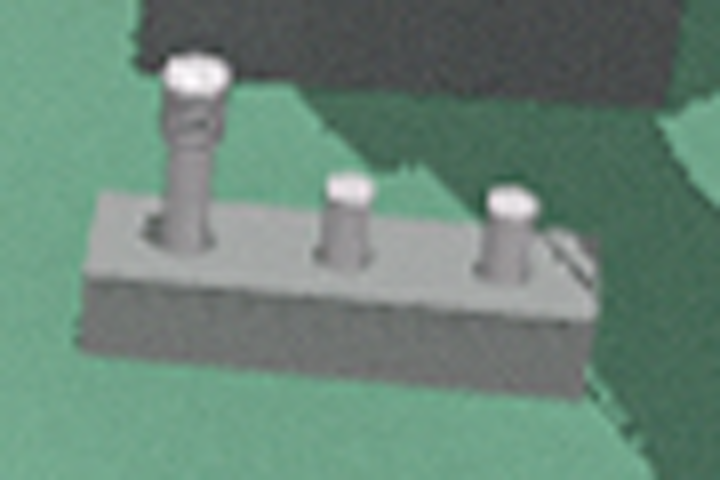

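View pics/c_rack_t.png

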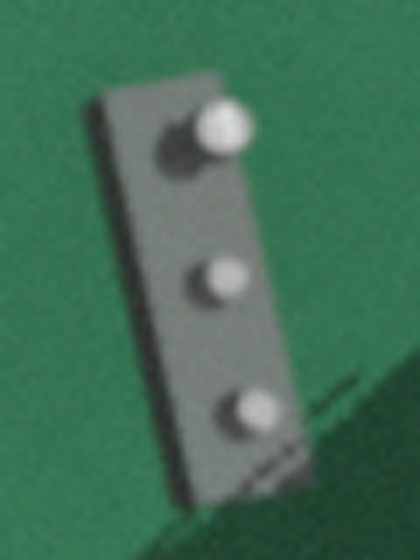

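View pics/c_plate_s.png

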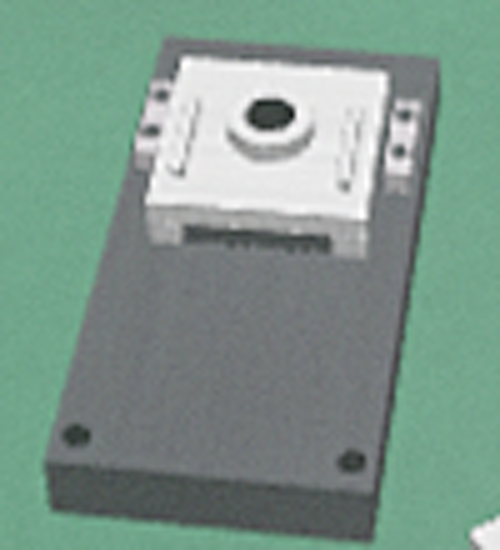

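View pics/c_plate_t.png

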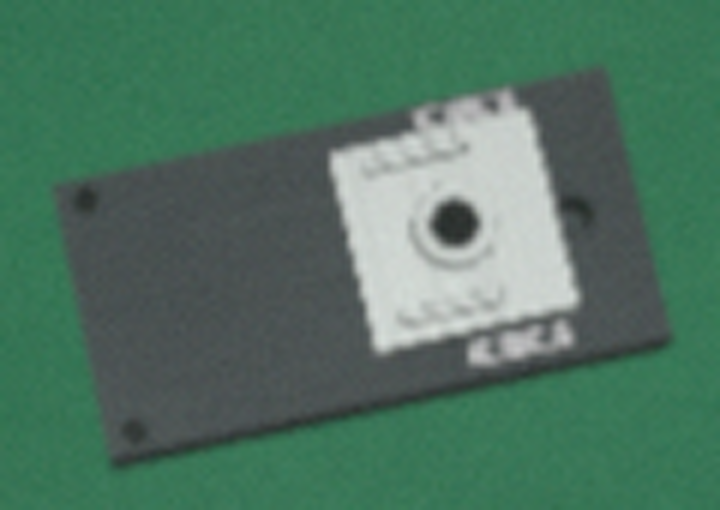

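View pics/c_w_s.png

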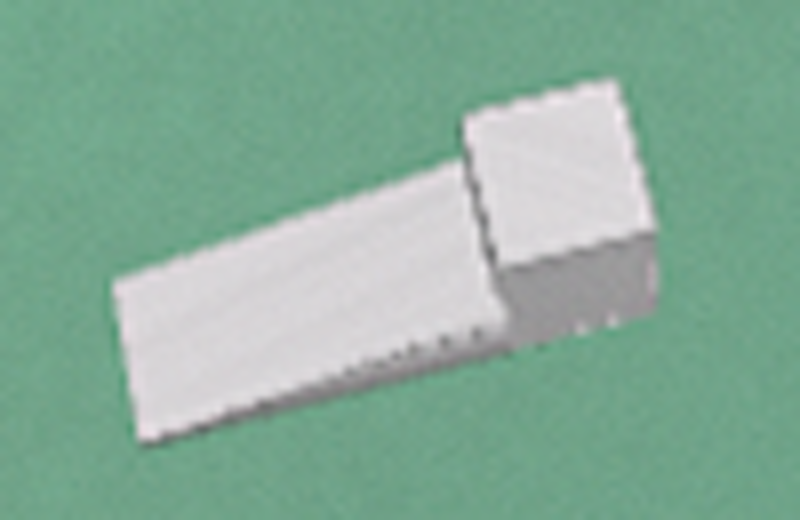

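View pics/c_w_t.png

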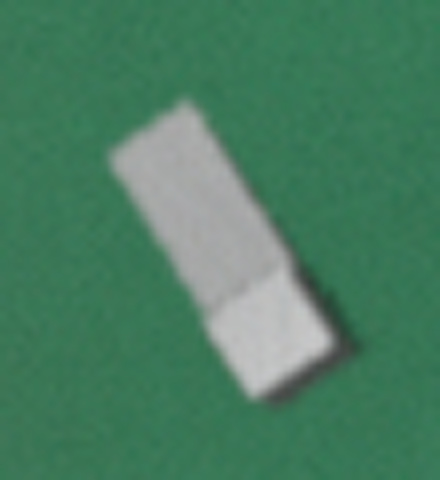

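```bash
cat > fit.py <<'E'
from h import *
from scipy.optimize import least_squares
def full(c,pts):
    x,y,s=c; return [((p[0]+.5)/s-.5+x,(p[1]+.5)/s-.5+y) for p in pts]
def fit(name,model,x0):
    # model: list of (cam, 3D local, uv)
    def res(p):
        c,s=np.cos(p[2]),np.sin(p[2]);r=[]
        for cam,L,uv in model:
            W=[p[0]+c*L[0]-s*L[1],p[1]+s*L[0]+c*L[1],L[2]]
            r.append(proj(cam,[W])[0]-uv)
        return np.ravel(r)
    f=least_squares(res,x0,loss='soft_l1',f_scale=1.0)
    print(name,(f.x[:2]*1000).round(1),'yaw',f.x[2].round(4));print((res(f.x).reshape(-1,2)).round(1).tolist())
    return f.x
E
cat > m0.py <<'E'
from fit import *
def M(cam,c,L,px): return [(cam,np.array(l)/1000,np.array(u)) for l,u in zip(L,full(c,px))]
pl=M('side',(250,190,5),[(-140,70,35),(-140,-70,35),(140,70,35),(140,-70,35),(-140,70,0),(-140,-70,0)],[(47,465),(378,494),(165,40),(438,60),(55,510),(373,540)])
pt=M('top',(280,175,6),[(-140,70,35),(-140,-70,35),(140,70,35),(140,-70,35)],[(57,186),(113,455),(603,68),(670,338)])
x0=[.65,0,-1.37]
x0[:2]=ray('top',[340,218],.035)[0][:2]
fit('plate',pl+pt,x0);fit('plate side',pl,x0);fit('plate top',pt,x0)
print('hole seen',ray('top',full((280,175,6),[(578,210)]),.035)*1000)
cs=M('side',(250,190,5),[(-50,50,61),(-50,-50,61),(50,-50,61),(50,50,61),(-50,50,35),(-50,-50,35)],[(148,207),(365,222),(387,72),(180,57),(150,242),(367,256)])
ct=M('top',(280,175,6),[(-50,50,61),(-50,-50,61),(50,-50,61),(50,50,61)],[(332,152),(378,352),(580,305),(533,108)])
x1=[*ray('top',[355,212],.06)[0][:2],-1.37]
fit('part',cs+ct,x1);fit('part s',cs,x1);fit('part t',ct,x1)
ws=M('side',(235,370,8),[(17.5,-18,42),(17.5,18,42),(-17.5,-18,42),(-17.5,18,42),(-17.5,18,0),(97.5,-18,5),(97.5,18,5)],[(465,115),(497,268),(615,78),(655,232),(655,312),(113,282),(137,435)])
wt=M('top',(185,225,8),[(97.5,18,5),(97.5,-18,5),(17.5,18,42),(17.5,-18,42),(-17.5,18,42),(-17.5,-18,42)],[(110,155),(187,100),(208,318),(290,265),(255,400),(335,343)])
x2=[*ray('top',[219,267],.04)[0][:2],.5]
fit('wedge',ws+wt,x2);fit('wedge s',ws,x2);fit('wedge t',wt,x2)
for n,c,pp in(('side',(340,125,8),[(197,73),(350,187),(512,203)]),('top',(440,210,7),[(224,126),(228,277),(258,410)])):
    print(n,[ (ray(n,u,z)*1000).round(1).tolist() for u,z in zip(full(c,pp),(.102,.062,.062))])
E
python3 m0.py
```

```text
plate [570.2   7. ] yaw -1.3668
[[-0.0, -0.4], [-0.2, 0.2], [0.3, -0.5], [1.0, -0.2], [-0.1, 1.1], [0.8, 1.4], [-0.8, -0.8], [-0.1, 0.3], [0.7, -1.4], [0.9, -1.0]]
plate side [571.3   6.4] yaw -1.3623
[[-0.1, -0.6], [-0.3, -0.2], [-0.3, -0.7], [0.4, -0.5], [-0.2, 0.9], [0.7, 1.0]]
plate top [568.    7.5] yaw -1.3731
[[-0.9, -0.4], [-0.5, 0.8], [0.7, -0.4], [0.7, 0.1]]
hole seen [[591.39010761 -99.13401113  35.        ]]
part [580.1 -37. ] yaw -1.3569
[[0.0, -0.9], [0.5, -0.5], [0.7, 0.5], [0.9, 0.5], [0.3, 0.2], [0.1, 0.8], [-0.4, -0.7], [-0.0, -0.9], [0.3, -0.9], [-0.4, -1.1]]
part s [581.4 -37. ] yaw -1.3437
[[-0.3, -0.8], [0.3, -0.8], [-0.0, 0.1], [0.1, 0.5], [0.1, 0.3], [-0.1, 0.5]]
part t [577.5 -37.4] yaw -1.3669
[[-0.2, 0.0], [-0.1, -0.1], [0.3, 0.2], [-0.0, -0.1]]
wedge [433.8 360.3] yaw 0.5849
[[-0.3, 0.1], [0.2, 0.0], [0.4, 0.0], [0.5, -0.4], [0.7, 0.8], [0.3, 0.1], [0.5, 0.4], [0.1, -0.9], [0.7, -0.7], [-0.7, -0.6], [-0.5, -1.0], [-0.1, -0.8], [0.4, -0.8]]
wedge s [434.4 360.4] yaw 0.5812
[[-0.6, -0.0], [-0.2, -0.1], [0.1, -0.0], [0.2, -0.5], [0.4, 0.7], [0.0, -0.2], [0.1, 0.1]]
wedge t [431.6 360. ] yaw 0.5955
[[-0.0, 0.1], [0.5, 0.1], [-0.6, 0.2], [-0.4, -0.2], [0.1, -0.1], [0.5, -0.1]]
side [[[524.9, -358.8, 102.0]], [[470.8, -368.1, 62.0]], [[416.3, -376.1, 62.0]]]
top [[[521.0, -354.4, 102.0]], [[466.1, -364.1, 62.0]], [[412.1, -372.5, 62.0]]]
```

```bash
python3 - <<'E'
from h import *
print((ray('top',[(515,212),(592,200),(530,280),(610,265)],.06)*1000).round())
# dial: top (571,249), side (418,42); column top: top (614,190) side(381,3)
from scipy.optimize import least_squares
for a,b in(((571,249),(418,42)),((614,190),(381,3)),((600,195),(378,33)),((555,160),(326,80))):
    f=least_squares(lambda P:np.r_[proj('top',[P])[0]-a,proj('side',[P])[0]-b],[.5,-.5,.1]);print(f.x.round(3),f.cost)
# arm check: project TCP
s=get_state();print(proj('side',[s['eef_pos']]),proj('top',[s['eef_pos']]))
E
```

```text
[[ 572. -494.   60.]
 [ 603. -716.   60.]
 [ 377. -520.   60.]
 [ 415. -746.   60.]]
[ 0.434 -0.524  0.295] 1.6233840525806529
[ 0.559 -0.606  0.353] 0.4606956408237909
[ 0.567 -0.622  0.266] 0.07181797033522012
[ 0.709 -0.596  0.114] 0.5734126029175894
[[487.17830637  61.42150047]] [[605.81462815 324.31249753]]
```

Emit:
{"method": "arm_command", "body": {"fingers": [-1,-1,-1,-1,-1,-1,-1,-1], "dp": [[0,0.03,0],[0,0.04,0],[0,0.04,0],[0,0.04,0],[0,0.04,0],[0,0.04,0],[0,0.04,0],[0.03,0.03,0]], "roll": [0,0,0,0,0.1,0.15,0.15,0.15], "newtons": 30}}

```text
t: 0.9
eef_pos: [0.2793, -0.3158, 0.2189]
ee_rot: [3.131, -0.003, -2.204]
force: [1.8, -0.6, 0.3]
width: 0.0878
```

Emit:
{"method": "arm_command", "body": {"fingers": [-1,-1,-1,-1,-1,-1,-1,-1], "dp": [[0.04,0,0],[0.045,0,0],[0.045,0,0],[0.045,-0.01,0],[0.04,-0.015,0],[0.02,-0.015,0],[0.01,0,0],[0,0,0]], "roll": [0.14,0.14,0.14,0.14,0.14,0.12,0,0]}}

```text
t: 1.7
eef_pos: [0.5344, -0.3499, 0.2173]
ee_rot: [3.133, 0.001, -1.339]
force: [-0.5, 0.1, -0.2]
width: 0.0873
```

Emit:
{"method": "arm_command", "body": {"fingers": [-1,-1,-1,-1], "dp": [[-0.012,-0.007,-0.03],[0,0,-0.03],[0,0,-0.02],[0,0,0]], "roll": [-0.028,0,0,0]}}

```text
t: 2.1
eef_pos: [0.5183, -0.3553, 0.1361]
ee_rot: [3.134, 0.002, -1.377]
force: [-0.4, 0.3, 0.0]
width: 0.0877
```

```bash
cat > snap.py <<'E'
import sys
from h import *
# args: name cam x y w h s
n,cam=sys.argv[1:3];x,y,w,h,s=map(int,sys.argv[3:8])
crop(grab_frame(cam),x,y,w,h,s,f'pics/{n}.png')
st=get_state();print(st['t'],(st['eef_pos']*1000).round(1),st['ee_rot'].round(4),st['force'].round(1),st['moment'].round(2),st['width'])
E
python3 snap.py p1s side 320 60 130 120 5; python3 snap.py p1t top 420 190 100 100 6
```

```text
2.15 [ 519.1 -355.8  137.8] [ 3.1355e+00  3.0000e-04 -1.3765e+00] [-0.6  0.1 -0.4] [ 0.02  0.17 -0.03] 0.0877084150358431
2.2 [ 520.4 -356.3  139.2] [ 3.1375e+00 -1.4000e-03 -1.3756e+00] [ 0.1 -1.1  0.8] [0.01 0.04 0.03] 0.08753817687572676
```

View pics/p1s.png

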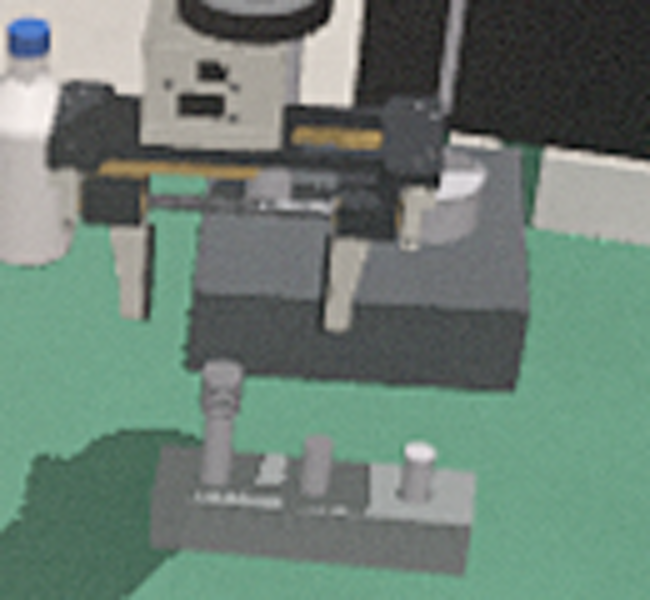

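```bash
python3 - <<'E'
from h import *
P=np.array([.5191,-.3558,.1378])
print((proj('side',[P])-[320,60])*5,(proj('side',[P-[0,0,.0358]])-[320,60])*5)
P=np.array([.5204,-.3563,.1392]);print((proj('top',[P])-[420,190])*6)
E
```

```text
[[234.36505494 314.66551403]] [[229.99250989 373.20916698]]
[[338.10521941 211.55205231]]
```

View pics/p1t.png

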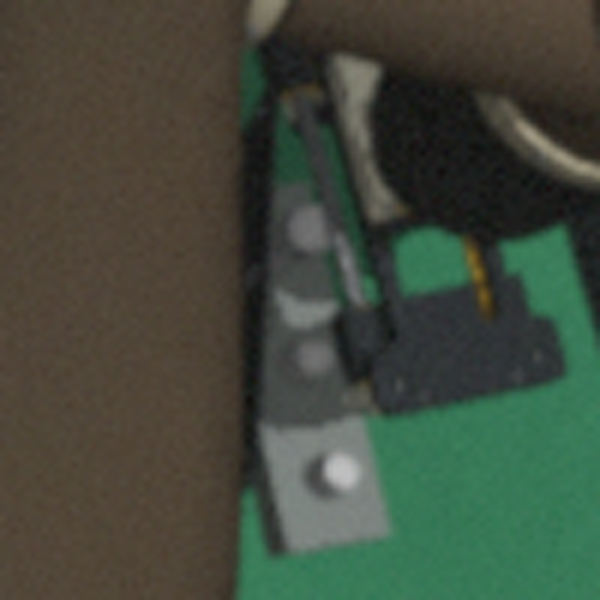

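Emit:
{"method": "arm_command", "body": {"fingers": [-1,-1,-1,-1,-1,-1], "dp": [[0.003,-0.0005,-0.02],[0,0,-0.02],[0,0,-0.015],[0,0,-0.008],[0,0,-0.002],[0,0,0]], "roll": [0.009,0,0,0,0,0]}}

```text
t: 2.8
eef_pos: [0.5283, -0.3587, 0.0844]
ee_rot: [-3.132, -0.011, -1.368]
force: [0.0, -1.6, -0.1]
width: 0.0873
```

```bash
python3 snap.py p2s side 320 90 110 90 6; python3 - <<'E'
from h import *
s=get_state();P=s['eef_pos'];print((proj('side',[P,P+[0,0,.0188],[.5235,-.357,.102]])-[320,90])*6)
E
```

```text
2.85 [ 528.5 -358.8   84.8] [-3.1313 -0.0117 -1.3678] [ 0.8 -0.3  0.7] [ 0.02  0.15 -0.03] 0.0874752840385647
[[255.22327589 293.58209904]
 [257.70236293 257.7752917 ]
 [267.16886787 264.7502791 ]]
```

View pics/p2s.png

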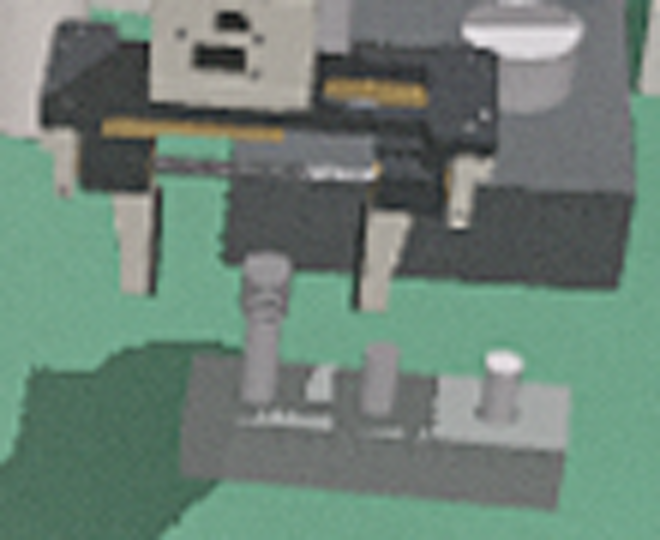

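Emit:
{"method": "arm_command", "body": {"fingers": [-1,-1,-1,-1], "dp": [[-0.005,0.0015,-0.007],[0,0,-0.005],[0,0,0],[0,0,0]], "roll": [0,0,0,0]}}

```text
t: 3.25
eef_pos: [0.5238, -0.3575, 0.0739]
ee_rot: [-3.129, -0.013, -1.368]
force: [-0.6, 0.3, 0.4]
width: 0.0879
```

Emit:
{"method": "arm_command", "body": {"fingers": [-1,0.5,1,1,1,1,1,1], "dp": [[0,0,-0.003],[0,0,0],[0,0,0],[0,0,0],[0,0,0],[0,0,0],[0,0,0],[0,0,0]], "roll": [0,0,0,0,0,0,0,0], "newtons": 20}}

```text
t: 4.05
eef_pos: [0.5242, -0.3577, 0.0708]
ee_rot: [-3.129, -0.014, -1.368]
force: [-0.2, -0.3, 0.8]
width: 0.0369
```

Emit:
{"method": "arm_command", "body": {"fingers": [1,1,1,1], "dp": [[0,0,0],[0,0,0],[0,0,0],[0,0,0]], "roll": [0,0,0,0], "newtons": 30}}

```text
t: 4.45
eef_pos: [0.5241, -0.3577, 0.0709]
ee_rot: [-3.129, -0.014, -1.368]
force: [-0.9, 0.4, 0.1]
width: 0.0212
```

Emit:
{"method": "arm_command", "body": {"fingers": [1,1,1,1,1,1], "dp": [[0,0,0.01],[0,0,0.02],[0,0,0.025],[0,0,0.02],[0,0,0.005],[0,0,0]], "roll": [0,0,0,0,0,0], "newtons": 40}}

```text
t: 5.05
eef_pos: [0.5234, -0.3573, 0.1548]
ee_rot: [-3.129, -0.013, -1.368]
force: [-0.3, -0.3, -2.1]
width: 0.0213
```

```bash
python3 snap.py p3s side 320 60 110 120 5; python3 snap.py p3t top 400 180 120 110 6; python3 - <<'E'
from h import *
s=get_state();P=s['eef_pos'];print((proj('side',[P,P+[0,0,.0188],P+[0,0,.0188-.0825]])-[320,60])*5)
E
```

```text
5.1 [ 523.3 -357.3  154.4] [-3.1297 -0.0126 -1.3681] [-0.   0.5 -1.8] [ 0.05  0.13 -0.02] 0.02113178529608964
5.15 [ 522.9 -357.1  153.6] [-3.1308 -0.0119 -1.3681] [-0.3 -0.4 -1.2] [0.11 0.19 0.02] 0.021151953585311408
[[229.90072638 285.63598197]
 [232.2382095  253.38126231]
 [222.33875889 389.98289232]]
```

View pics/p3s.png

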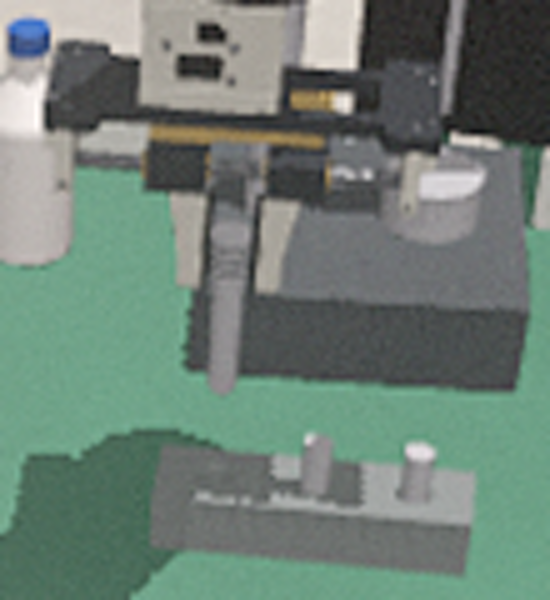

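View pics/p3t.png

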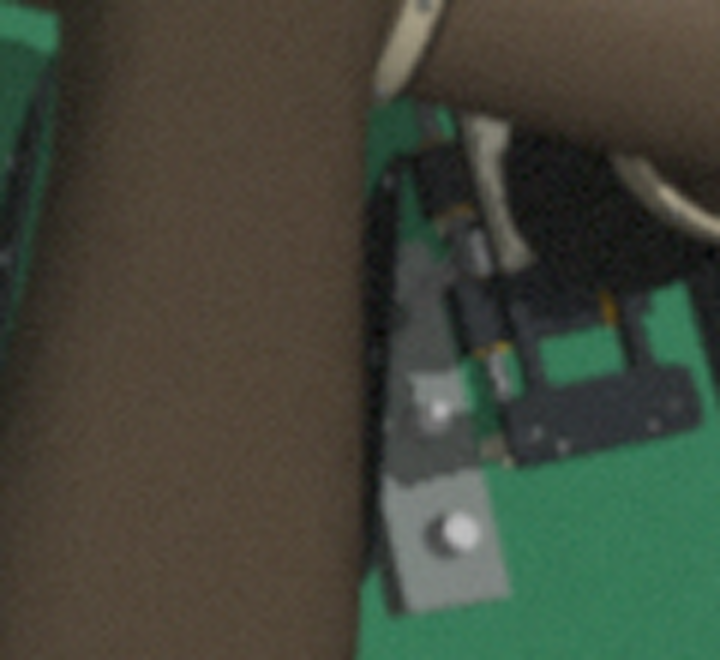

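The side view confirms the pin is held, with its foot at crop (222,390) exactly where predicted. Next I'll refine where the hole is.

```bash
python3 - <<'E'
from h import *
t=cv2.imread('pics/top0.png')
crop(t,345,180,50,50,15,'pics/hole_t.png')
g=grab_frame('top');cv2.imwrite('pics/top1.png',g)
E
cat >> m0.py <<'E'
print('---shifted')
A=np.array([[.5238,-.3574,.102]])
d={n:np.array(full(c,[p])[0])-proj(n,A)[0] for n,c,p in(('side',(340,125,8),(197,73)),('top',(440,210,7),(224,126)))}
print(d)
sh=lambda m:[(c,L,u-d[c]) for c,L,u in m]
for nm,m in(('both',pl+pt),('s',pl),('t',pt)):
    p=fit('plate '+nm,sh(m),x0);print('HOLE',p[0]*1e3+107*np.cos(p[2]),p[1]*1e3+107*np.sin(p[2]))
fit('part b',sh(cs+ct),x1);fit('wedge b',sh(ws+wt),x2)
u=np.array(full((280,175,6),[(578,210)]))-d['top'];print('hole seen',ray('top',u,.035)*1e3)
E
python3 m0.py | sed -n '/---/,$p'
```

```text
---shifted
{'side': array([-0.27129803, -0.34061564]), 'top': array([-1.01686706,  1.01477421])}
plate both [570.5   6. ] yaw -1.3661
[[-0.2, -1.1], [-0.4, -0.5], [-0.0, -1.1], [0.6, -0.8], [-0.3, 0.4], [0.5, 0.7], [-1.5, 0.1], [-0.8, 1.2], [-0.1, -0.5], [0.2, -0.1]]
HOLE 592.2390327671028 -98.7906543236232
plate s [570.3   7.1] yaw -1.3626
[[-0.1, -0.5], [-0.3, -0.2], [-0.3, -0.8], [0.4, -0.6], [-0.2, 0.9], [0.7, 1.0]]
HOLE 592.4540495321266 -97.5789828913141
plate t [570.9   4.5] yaw -1.3731
[[-0.9, -0.4], [-0.5, 0.8], [0.7, -0.4], [0.7, 0.1]]
HOLE 591.9499137799947 -100.43208861330568
part b [580.6 -38.1] yaw -1.3528
[[-0.2, -1.6], [0.3, -1.3], [0.3, -0.3], [0.5, -0.1], [0.1, -0.4], [-0.1, 0.1], [-1.1, 0.2], [-0.6, -0.0], [-0.3, -0.2], [-1.1, -0.3]]Traceback (most recent call last):
  File "m0.py", line 26, in <module>
    fit('part b',sh(cs+ct),x1);fit('wedge b',sh(ws+wt),x2)
                               ~~~^^^^^^^^^^^^^^^^^^^^^^^^
  File "fit.py", line 13, in fit
    f=least_squares(res,x0,loss='soft_l1',f_scale=1.0)
    return func(*args, **kwargs)
    result = trf(vector_fun
[... 954 characters left out ...]
^^^^^
                             mf)
                             ^^^
    df = [f_eval - f0 for f_eval in f_evals]
                                    ^^^^^^^
    f = np.atleast_1d(self.fun(x, *self.args, **self.kwargs))
                      ~~~~~~~~^^^^^^^^^^^^^^^^^^^^^^^^^^^^^^
    return np.atleast_1d(self.fun(x))
                         ~~~~~~~~^^^
    return self.f(x, *self.args, **self.kwargs)
           ~~~~~~^^^^^^^^^^^^^^^^^^^^^^^^^^^^^^
  File "fit.py", line 11, in res
    r.append(proj(cam,[W])[0]-uv)
             ~~~~^^^^^^^^^
  File "h.py", line 4, in proj
    c=calibration(n);X=np.atleast_2d(P)@np.array(c['R']).T+c['t']
ValueError: time passes only in moves, steps and waits
```

View pics/hole_t.png

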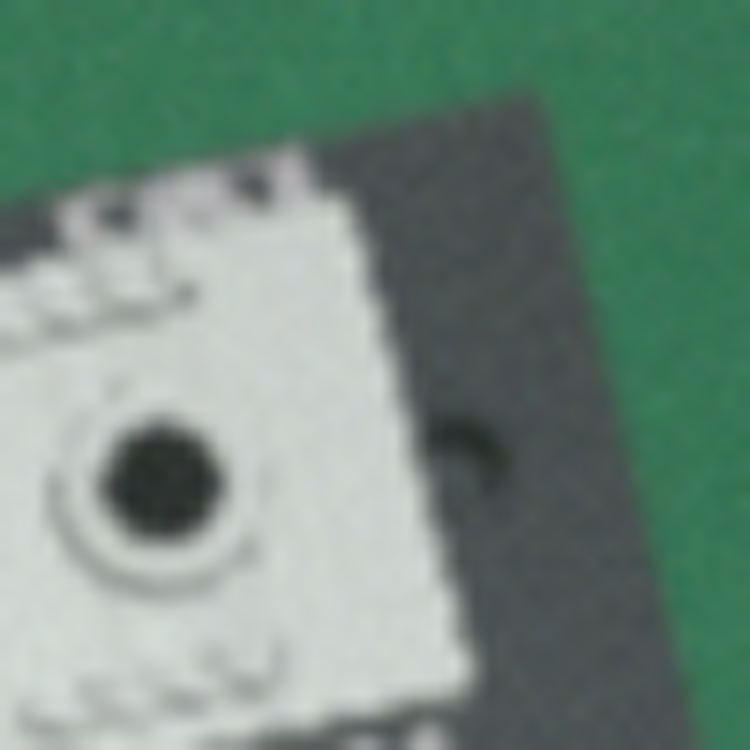

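View pics/top1.png

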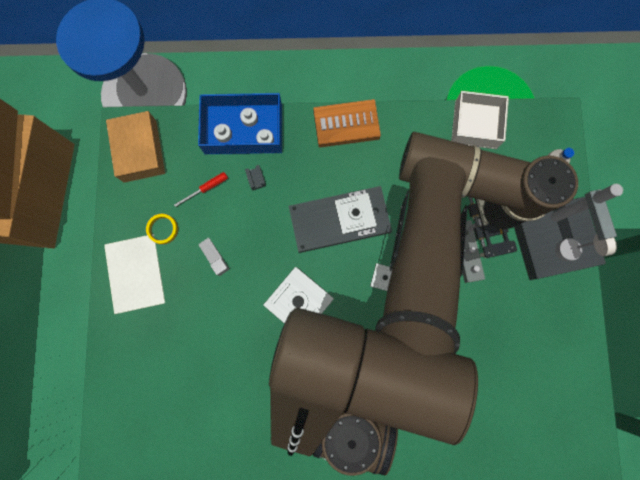

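```bash
python3 - <<'E'
import pickle
from station import calibration
pickle.dump({n:calibration(n) for n in('side','top')},open('cal.pkl','wb'))
E
cat >> h.py <<'E'
import pickle
_C=pickle.load(open('cal.pkl','rb'))
calibration=lambda n:_C[n]
E
python3 m0.py | tail -3
python3 - <<'E'
from h import *
print(ray('top',[(375.4+1.0,210.5-1.0),(376,210)],.035)*1e3)
E
```

```text
wedge b [433.9 360.1] yaw 0.5833
[[-0.6, -0.5], [-0.1, -0.5], [0.1, -0.5], [0.2, -0.9], [0.4, 0.3], [0.0, -0.5], [0.2, -0.2], [-0.8, 0.0], [-0.2, 0.2], [-1.6, 0.4], [-1.4, -0.0], [-1.1, 0.1], [-0.5, 0.2]]
hole seen [[ 594.38635826 -102.2169467    35.        ]]
[[ 591.61573217 -100.55833318   35.        ]
 [ 590.134924    -99.33569122   35.        ]]
```

Emit:
{"method": "arm_command", "body": {"fingers": [1,1,1,1,1,1,1,1], "dp": [[0.006,0.02,0],[0.01,0.04,0],[0.011,0.042,0],[0.012,0.045,0],[0.012,0.045,0],[0.01,0.035,0],[0.004,0.015,0],[0,0,0]], "roll": [0,0,0,0,0,0,0,0]}}

```text
t: 6.0
eef_pos: [0.5834, -0.1065, 0.1423]
ee_rot: [3.136, -0.007, -1.372]
force: [0.3, -0.4, -1.6]
width: 0.021
```

Emit:
{"method": "arm_command", "body": {"fingers": [1,1,1], "dp": [[0.008,0.0065,0.0],[0,0,0],[0,0,0]], "roll": [0.005,0,0]}}

```text
t: 6.3
eef_pos: [0.5909, -0.1011, 0.1405]
ee_rot: [3.133, -0.007, -1.368]
force: [-0.5, -0.4, -1.3]
width: 0.0212
```

```bash
cat > foot.py <<'E'
from h import *
from scipy.spatial.transform import Rotation as Ro
s=get_state();g=Ro.from_euler('xyz',[-3.129,-.0138,-1.368]);n=Ro.from_euler('xyz',s['ee_rot'])
d=(n*g.inv()).apply([0,0,-.0637]);print(s['t'],(s['eef_pos']*1e3).round(1),s['ee_rot'].round(4),'foot',((s['eef_pos']+d)*1e3).round(1),s['force'].round(1),s['moment'].round(2))
E
python3 foot.py;python3 snap.py h1s side 250 110 120 140 5;python3 snap.py h1t top 280 150 150 120 5;python3 foot.py
python3 - <<'E'
from h import *
s=get_state();P=s['eef_pos'];print((proj('side',[P+[0,0,.0188],P+[0,0,.0188-.0825]])-[250,110])*5,(proj('side',[[.592,-.0993,.035]])-[250,110])*5)
E
```

```text
6.3 [ 590.9 -101.1  140.5] [ 3.1328 -0.0065 -1.368 ] foot [ 589.5 -101.    76.8] [-0.5 -0.4 -1.3] [ 0.    0.08 -0.02]
6.35 [ 591.  -101.3  140.5] [ 3.133  -0.0066 -1.3682] [ 0.1 -0.4 -1.9] [0.05 0.06 0.01] 0.021250299223365753
6.4 [ 590.9 -101.3  140.7] [ 3.1331 -0.0066 -1.3683] [ 0.9 -0.5 -1.8] [0.03 0.1  0.02] 0.021357846485435067
6.4 [ 590.9 -101.3  140.7] [ 3.1331 -0.0066 -1.3683] foot [ 589.5 -101.1   77. ] [ 0.9 -0.5 -1.8] [0.03 0.1  0.02]
[[291.24631244 279.52236959]
 [294.92288886 419.5711926 ]] [[293.1881461  487.47485969]]
```

View pics/h1s.png

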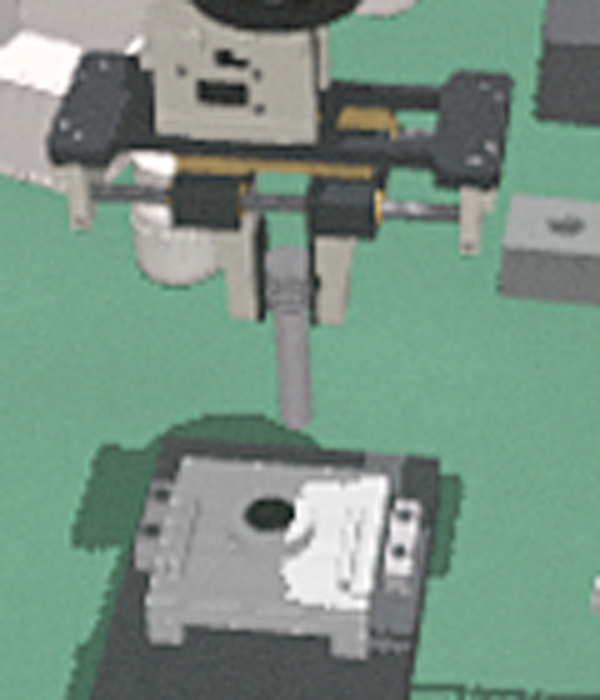

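View pics/h1t.png

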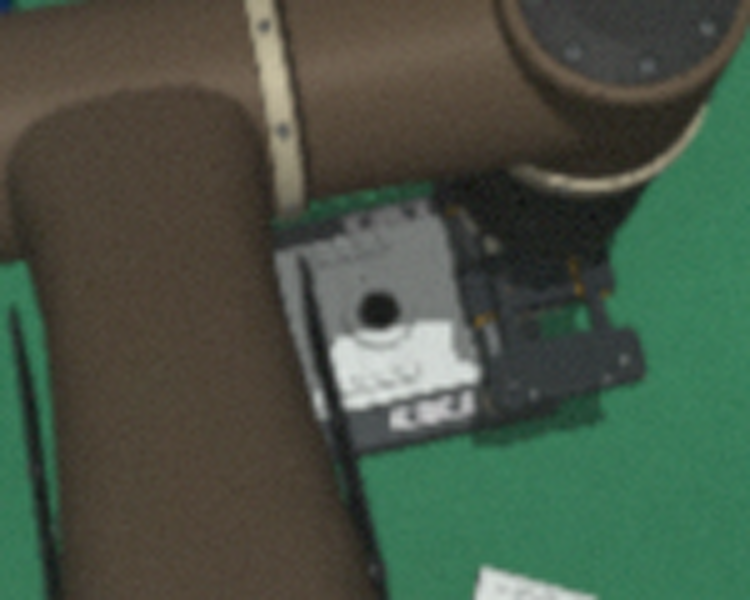

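Emit:
{"method": "arm_command", "body": {"fingers": [1,1,1,1,1], "dp": [[0.002,0.0018,-0.01],[0,0,-0.012],[0,0,-0.01],[0,0,0],[0,0,0]], "roll": [0,0,0,0,0]}}

```text
t: 6.9
eef_pos: [0.5918, -0.1012, 0.1049]
ee_rot: [3.132, -0.006, -1.371]
force: [-0.5, -0.1, -1.8]
width: 0.0212
```

```bash
python3 foot.py
```

```text
6.9 [ 591.8 -101.2  104.9] [ 3.1316 -0.0063 -1.3711] foot [ 590.3 -101.    41.2] [-0.5 -0.1 -1.8] [ 0.06  0.05 -0.01]
```

Emit:
{"method": "arm_command", "body": {"fingers": [1,1,1,1], "dp": [[0.0015,0.002,0],[0,0,0],[0,0,-0.003],[0,0,0]], "roll": [0.003,0,0,0]}}

```text
t: 7.3
eef_pos: [0.594, -0.0988, 0.1024]
ee_rot: [3.133, -0.007, -1.367]
force: [0.2, -0.7, -0.9]
width: 0.0207
```

```bash
python3 foot.py;python3 snap.py h2s side 250 110 120 110 6;
```

```text
7.3 [594.  -98.8 102.4] [ 3.1328 -0.0066 -1.3674] foot [592.6 -98.6  38.8] [ 0.2 -0.7 -0.9] [-0.01  0.09 -0.03]
7.35 [594.2 -98.8 102.7] [ 3.1333 -0.0067 -1.3673] [ 0.7 -0.5 -0.5] [ 0.04  0.1  -0.03] 0.021001551411853954
```

View pics/h2s.png

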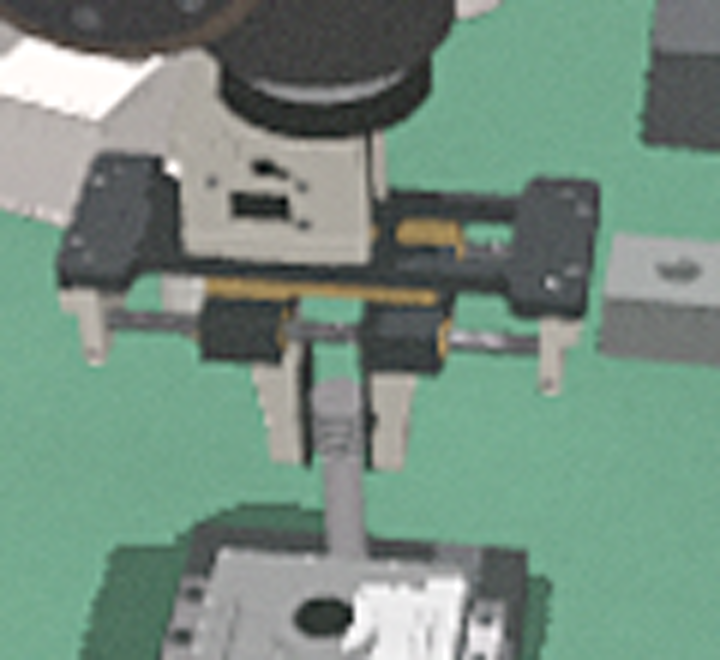

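Emit:
{"method": "arm_command", "body": {"fingers": [1,1,1,1,1,1], "dp": [[-0.0015,-0.001,0],[0,0,0],[0,0,-0.003],[0,0,-0.003],[0,0,-0.003],[0,0,0]], "roll": [0,0,0,0,0,0]}}

```text
t: 7.95
eef_pos: [0.5929, -0.0999, 0.0934]
ee_rot: [3.134, -0.007, -1.367]
force: [0.6, 0.3, -1.7]
width: 0.0211
```

```bash
python3 foot.py
```

```text
7.95 [592.9 -99.9  93.4] [ 3.1345 -0.0068 -1.3673] foot [591.5 -99.7  29.7] [ 0.6  0.3 -1.7] [0.08 0.04 0.01]
```

Emit:
{"method": "arm_command", "body": {"fingers": [1,1,1,1,1,1], "dp": [[0,0,-0.004],[0,0,-0.005],[0,0,-0.005],[0,0,-0.003],[0,0,-0.001],[0,0,0]], "roll": [0,0,0,0,0,0]}}

```text
t: 8.55
eef_pos: [0.5929, -0.0999, 0.0733]
ee_rot: [3.134, -0.007, -1.367]
force: [0.7, -0.0, -0.6]
width: 0.0211
```

```bash
python3 foot.py
```

```text
8.55 [592.9 -99.9  73.3] [ 3.134  -0.0069 -1.3672] foot [591.6 -99.8   9.7] [ 0.7 -0.  -0.6] [ 0.06 -0.01 -0.09]
```

Emit:
{"method": "arm_command", "body": {"fingers": [1,1,1,1], "dp": [[0,0,-0.002],[0,0,0],[0,0,-0.0015],[0,0,0]], "roll": [0,0,0,0]}}

```text
t: 8.95
eef_pos: [0.5937, -0.1001, 0.071]
ee_rot: [3.136, -0.008, -1.367]
force: [0.2, 0.1, -1.4]
width: 0.0209
```

```bash
python3 foot.py
```

```text
8.95 [ 593.7 -100.1   71. ] [ 3.1356 -0.0077 -1.3666] foot [ 592.5 -100.     7.4] [ 0.2  0.1 -1.4] [ 0.06  0.2  -0.01]
```

Emit:
{"method": "arm_command", "body": {"fingers": [0.4,0,0,0,0], "dp": [[0,0,0],[0,0,0],[0,0,0],[0,0,0],[0,0,0]], "roll": [0,0,0,0,0]}}

```text
t: 9.45
eef_pos: [0.594, -0.1001, 0.0714]
ee_rot: [3.137, -0.008, -1.367]
force: [-0.2, 0.3, -0.3]
width: 0.0434
```

```bash
python3 foot.py;python3 snap.py h3s side 250 110 120 110 6;
```

```text
9.45 [ 594.  -100.1   71.4] [ 3.1365 -0.0078 -1.3666] foot [ 592.9 -100.     7.7] [-0.2  0.3 -0.3] [0.07 0.15 0.02]
9.5 [ 594.  -100.1   71.4] [ 3.1365 -0.0078 -1.3665] [-0.6 -0.2 -0.3] [ 0.06  0.12 -0.02] 0.043736841316766334
```

View pics/h3s.png

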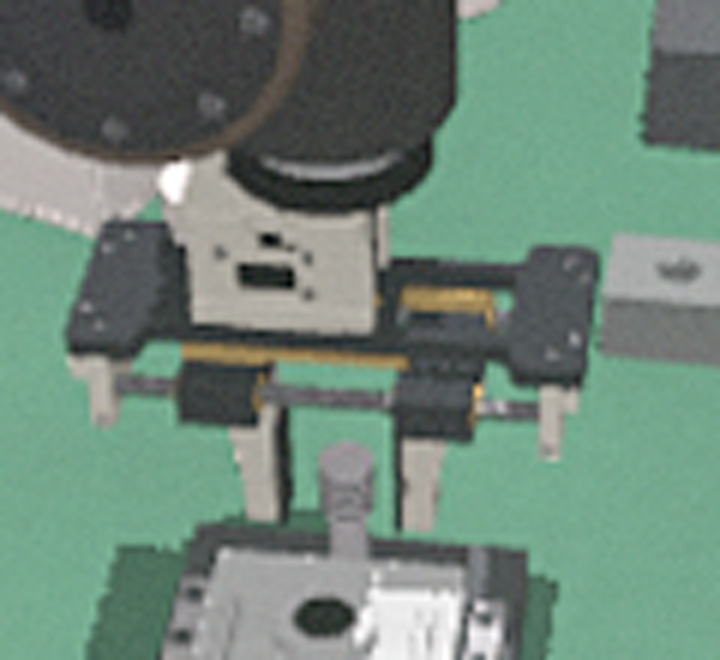

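Emit:
{"method": "arm_command", "body": {"fingers": [0,0,0,0,0,0,0,0], "dp": [[0,0,0.02],[0,0,0.04],[0,0,0.03],[-0.005,0.02,0.01],[-0.015,0.04,0],[-0.015,0.045,0],[-0.015,0.045,0],[-0.015,0.045,0]], "roll": [0,0,0,0,0.1,0.14,0.14,0.14]}}

```text
t: 10.3
eef_pos: [0.5271, 0.0957, 0.1747]
ee_rot: [3.136, -0.009, -0.839]
force: [0.7, 0.5, -0.5]
width: 0.0438
```

Emit:
{"method": "arm_command", "body": {"fingers": [0,0,-0.3,-0.3,-0.3,-0.3,-0.3,-0.3], "dp": [[-0.015,0.045,0],[-0.015,0.045,0],[-0.015,0.045,0],[-0.015,0.045,0],[-0.015,0.04,0],[-0.01,0.02,0],[0,0,0],[0,0,0]], "roll": [0.15,0.15,0.15,0.15,0.15,0.15,0.15,0.1]}}

```text
t: 11.1
eef_pos: [0.4343, 0.3517, 0.1762]
ee_rot: [3.14, -0.011, 0.323]
force: [0.7, 0.1, 0.1]
width: 0.0566
```

```bash
python3 foot.py;python3 - <<'E'
from h import *
g=grab_frame('side');cv2.imwrite('pics/w1s.png',g)
crop(g,270,160,80,80,8,'pics/pin_seat.png')
print((proj('side',[[.592,-.0998,.102],[.592,-.0998,.077]])-[270,160])*8)
E
```

```text
11.1 [434.3 351.7 176.2] [ 3.1395 -0.011   0.3227] foot [434.4 350.8 112.5] [0.7 0.1 0.1] [-0.18  0.14 -0.01]
[[304.9504131  207.95318221]
 [306.75030362 273.41337945]]
```

View pics/w1s.png

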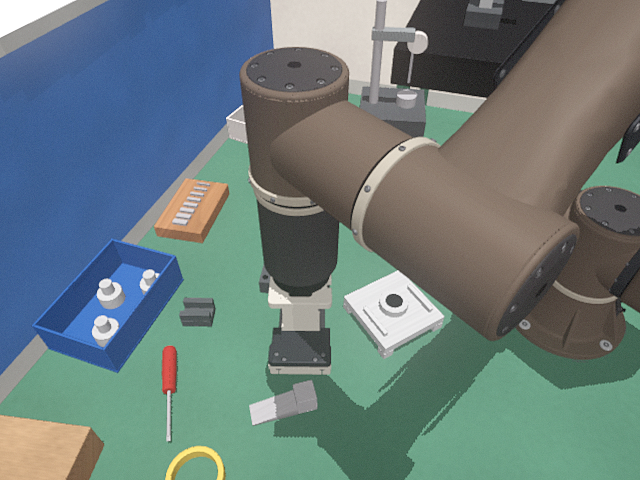

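View pics/pin_seat.png

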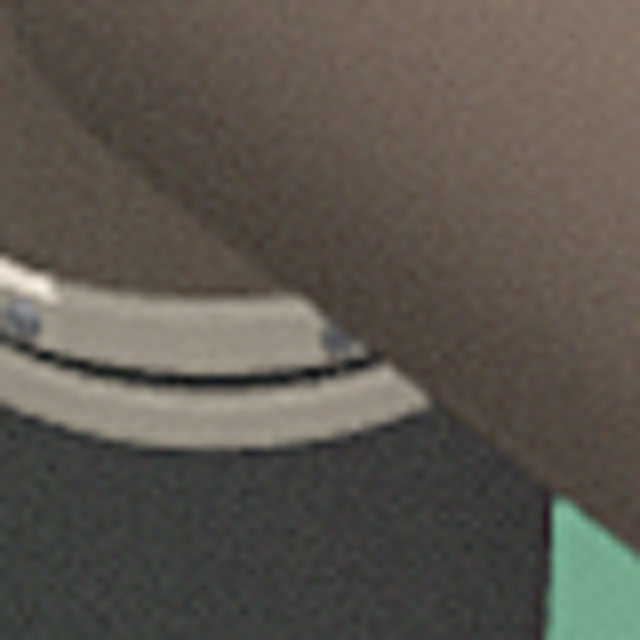

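Emit:
{"method": "arm_command", "body": {"fingers": [-0.7,-0.7,-0.7,-0.7,-0.7,-0.7], "dp": [[0,0.0085,-0.02],[0,0,-0.03],[0,0,-0.03],[0,0,-0.01],[0,0,0],[0,0,0]], "roll": [0.13,0.13,0,0,0,0]}}

```text
t: 11.75
eef_pos: [0.4356, 0.3611, 0.0863]
ee_rot: [3.141, -0.015, 0.587]
force: [0.6, 0.3, 0.5]
width: 0.074
```

```bash
python3 foot.py;python3 snap.py w2s side 220 300 130 140 5;python3 - <<'E'
from h import *
g=grab_frame('top');cv2.imwrite('pics/w2t.png',g)
s=get_state();P=s['eef_pos'];print((proj('side',[P])-[220,300])*5)
E
```

```text
11.75 [435.6 361.1  86.3] [ 3.1413 -0.0153  0.5871] foot [436.1 360.5  22.6] [0.6 0.3 0.5] [-0.16  0.17 -0.02]
11.8 [435.7 361.3  86.5] [ 3.1416 -0.0158  0.5873] [-0.2  0.1  0.7] [-0.14  0.17  0.04] 0.07454330318761834
[[411.99135965 391.09485253]]
```

View pics/w2s.png

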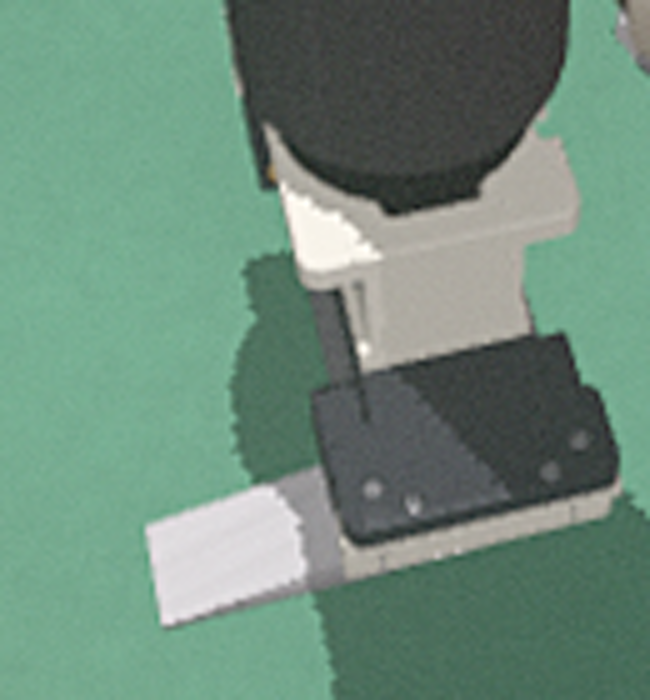

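View pics/w2t.png

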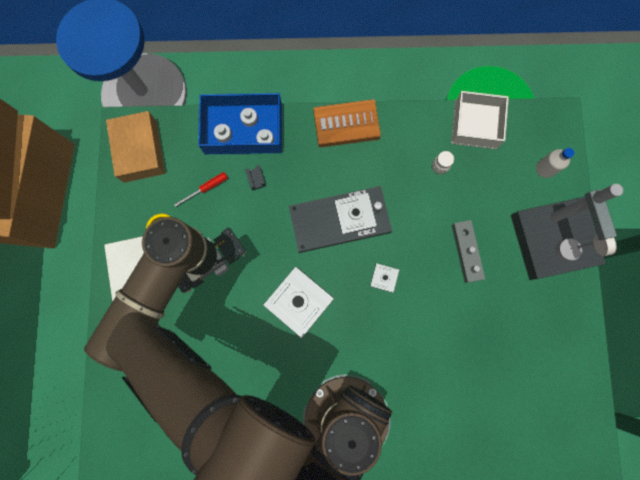

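Emit:
{"method": "arm_command", "body": {"fingers": [-0.7,-0.7,-0.7,-0.7,-0.7,-0.7,-0.7], "dp": [[-0.0015,-0.001,-0.02],[0,0,-0.022],[0,0,-0.015],[0,0,-0.008],[0,0,-0.003],[0,0,0],[0,0,0]], "roll": [-0.004,0,0,0,0,0,0]}}

```text
t: 12.55
eef_pos: [0.4382, 0.3658, 0.0257]
ee_rot: [-3.135, -0.031, 0.582]
force: [-0.5, 0.6, -0.1]
width: 0.0747
```

Emit:
{"method": "arm_command", "body": {"fingers": [-0.7,-0.7,-0.7,-0.7,-0.7,-0.7,-0.7], "dp": [[-0.004,-0.005,0],[0,0,-0.004],[0,0,-0.004],[0,0,-0.004],[0,0,-0.003],[0,0,-0.002],[0,0,0]], "roll": [0,0,0,0,0,0,0]}}

```text
t: 13.25
eef_pos: [0.4344, 0.3611, 0.009]
ee_rot: [-3.134, -0.034, 0.582]
force: [0.9, 0.7, 0.2]
width: 0.074
```

```bash
python3 snap.py w3s side 220 300 130 140 5
```

```text
13.3 [434.4 361.2   9.1] [-3.1342 -0.034   0.582 ] [-0.9 -0.   0.5] [-0.23  0.23 -0.05] 0.07455840962798728
```

View pics/w3s.png

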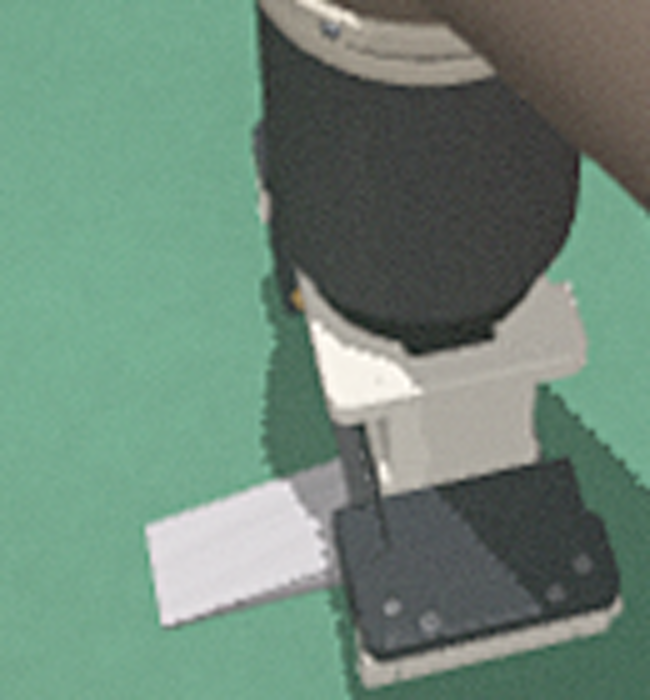

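Emit:
{"method": "arm_command", "body": {"fingers": [-0.7,0.2,0.5,0.5,0.5,0.5,0.5], "dp": [[0,-0.001,-0.002],[0,0,0],[0,0,0],[0,0,0],[0,0,0],[0,0,0],[0,0,0]], "roll": [0,0,0,0,0,0,0], "newtons": 20}}

```text
t: 14.0
eef_pos: [0.4346, 0.3605, 0.0073]
ee_rot: [-3.134, -0.035, 0.582]
force: [-0.8, 0.2, -0.6]
width: 0.0362
```

Emit:
{"method": "arm_command", "body": {"fingers": [1,1,1,1,1,1,1], "dp": [[0,0,0],[0,0,0],[0,0,0.01],[0,0,0.02],[0,0,0.03],[0,0,0.03],[0,0,0]], "roll": [0,0,0,0,0,0,0], "newtons": 50}}

```text
t: 14.7
eef_pos: [0.4328, 0.3576, 0.1003]
ee_rot: [-3.137, -0.028, 0.581]
force: [0.1, 1.2, -2.4]
width: 0.0354
```

```bash
python3 snap.py w4s side 200 260 160 140 5
```

```text
14.75 [431.9 356.7  98.3] [-3.137  -0.0259  0.5808] [ 0.2  0.4 -3.6] [-0.31  0.28 -0.07] 0.03543331775939453
```

View pics/w4s.png

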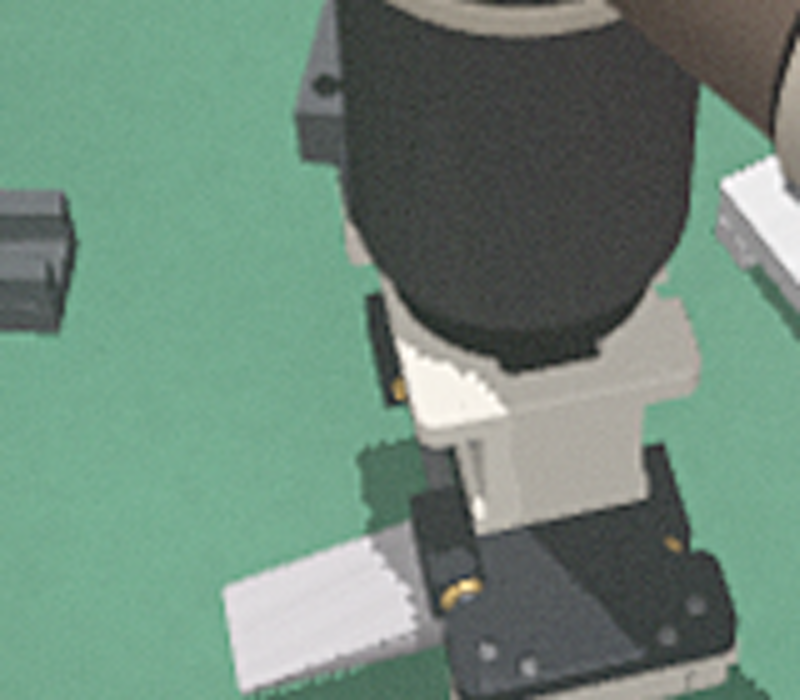

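Emit:
{"method": "arm_command", "body": {"fingers": [1,1,1,1,1,1,1,1], "dp": [[0.004,-0.01,0],[0.008,-0.018,0],[0.008,-0.018,0],[0.008,-0.018,0],[0.008,-0.018,0],[0.008,-0.018,0],[0.008,-0.018,0],[0.008,-0.018,0]], "roll": [-0.08,-0.14,-0.14,-0.14,-0.14,-0.14,-0.14,-0.14]}}

```text
t: 15.55
eef_pos: [0.4872, 0.2127, 0.0912]
ee_rot: [3.137, -0.016, -0.518]
force: [1.0, 0.7, -3.2]
width: 0.0358
```

Emit:
{"method": "arm_command", "body": {"fingers": [1,1,1,1,1,1,1,1], "dp": [[0.008,-0.018,0],[0.008,-0.018,0],[0.008,-0.018,0],[0.008,-0.014,0],[0.008,-0.01,0],[0.004,-0.006,0],[0,0,0],[0,0,0]], "roll": [-0.14,-0.14,-0.14,-0.14,-0.12,-0.06,0,0]}}

```text
t: 16.35
eef_pos: [0.526, 0.1188, 0.0826]
ee_rot: [3.12, -0.016, -1.298]
force: [-0.3, 0.8, -2.4]
width: 0.0358
```

Emit:
{"method": "arm_command", "body": {"fingers": [1,1,1,1], "dp": [[0.011,-0.002,0.0],[0.011,-0.002,0],[0,0,0],[0,0,0]], "roll": [-0.03,-0.03,0,0]}}

```text
t: 16.75
eef_pos: [0.549, 0.1156, 0.0817]
ee_rot: [3.119, -0.016, -1.358]
force: [-0.0, -0.3, -2.8]
width: 0.0358
```

Emit:
{"method": "arm_command", "body": {"fingers": [1,1,1,1,1,1,1,1], "dp": [[0,0,0.01],[0,0,0.01],[0,0,0.01],[0,0,0.01],[0,0,0.01],[0,0,0.01],[0,0,0.005],[0,0,0]], "roll": [-0.008,0,0,0,0,0,0,0]}}

```text
t: 17.55
eef_pos: [0.549, 0.1162, 0.1548]
ee_rot: [3.122, -0.015, -1.365]
force: [0.6, -0.4, -1.0]
width: 0.0357
```

Emit:
{"method": "arm_command", "body": {"fingers": [1,1,1,1], "dp": [[0,0,-0.03],[0,0,-0.03],[0,0,0],[0,0,0]], "roll": [0,0,0,0]}}

```text
t: 17.95
eef_pos: [0.5496, 0.1164, 0.0947]
ee_rot: [3.125, -0.014, -1.365]
force: [0.5, 0.0, -1.5]
width: 0.0358
```

Emit:
{"method": "arm_command", "body": {"fingers": [1,1,1,1,1,1,1,1], "dp": [[0,0,0.015],[0,0,0.015],[0,0,0.015],[0,0,0.015],[0,0,-0.025],[0,0,-0.02],[0,0,-0.015],[0,0,-0.006]], "roll": [0,0,0,0,0,0,0,0]}}

```text
t: 18.75
eef_pos: [0.5549, 0.1184, 0.1022]
ee_rot: [3.139, -0.012, -1.363]
force: [-0.7, 0.4, -3.2]
width: 0.0355
```

Emit:
{"method": "arm_command", "body": {"fingers": [1,1,1,1,1,1,1,1], "dp": [[-0.02,0,0],[-0.02,0,0],[-0.01,0,0],[0.02,0,0],[0.02,0,0],[0.01,0,0],[0,0,0],[0,0,0]], "roll": [0,0,0,0,0,0,0,0]}}

```text
t: 19.55
eef_pos: [0.558, 0.12, 0.1093]
ee_rot: [-3.137, -0.011, -1.361]
force: [-0.4, -0.4, -3.5]
width: 0.0353
```

Emit:
{"method": "arm_command", "body": {"fingers": [1,1,1,1,1,1,1,1], "dp": [[-0.006,-0.003,-0.005],[-0.004,-0.001,-0.01],[0,0,-0.01],[0,0,-0.01],[0,0,-0.01],[0,0,-0.005],[0,0,-0.002],[0,0,0]], "roll": [-0.006,0,0,0,0,0,0,0]}}

```text
t: 20.35
eef_pos: [0.5441, 0.1148, 0.0515]
ee_rot: [-3.14, -0.012, -1.367]
force: [-0.4, 0.0, -3.0]
width: 0.0353
```

```bash
python3 snap.py a1s side 240 160 130 140 5;python3 snap.py a1t top 270 160 130 110 6
```

```text
20.4 [544.2 114.9  51.7] [-3.1398 -0.0117 -1.3673] [-0.6  0.4 -3.5] [0.2  0.14 0.02] 0.03574743406186819
20.45 [544.4 115.   52.1] [-3.1392 -0.0116 -1.3673] [ 0.3  0.4 -2.3] [0.12 0.14 0.  ] 0.03565551092715948
```

View pics/a1s.png

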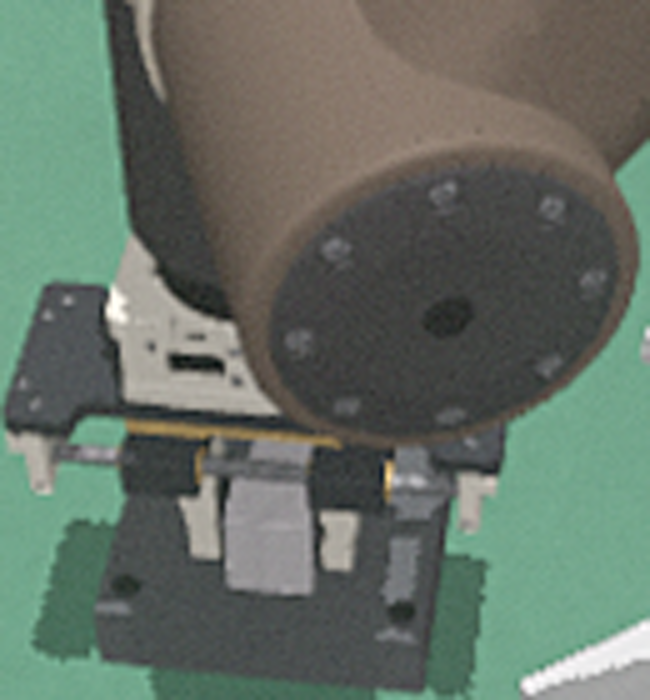

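View pics/a1t.png

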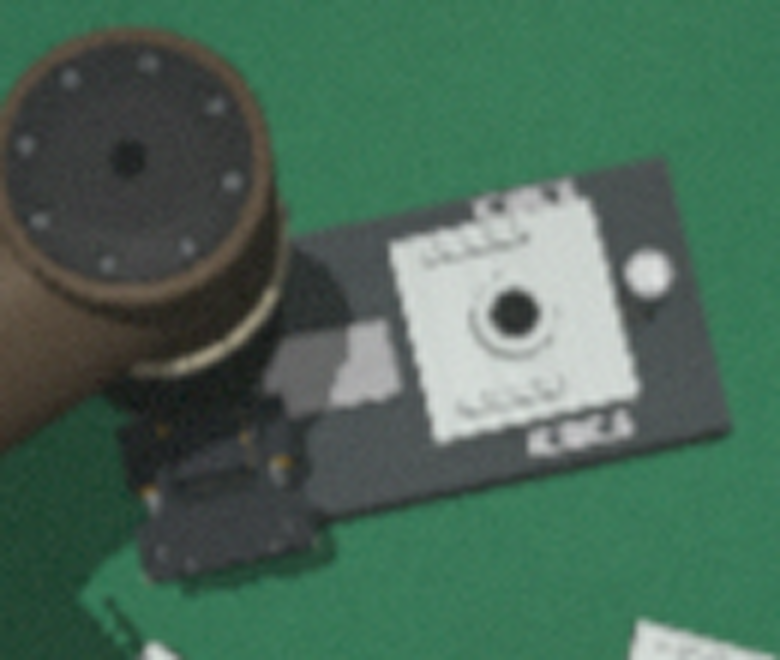

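Emit:
{"method": "arm_command", "body": {"fingers": [1,1,1,1,1,1,1,1], "dp": [[0.0035,0.0005,0],[0,0,0],[0,0,-0.003],[0,0,-0.002],[0,0,-0.002],[0,0,-0.001],[0,0,-0.001],[0,0,0]], "roll": [0,0,0,0,0,0,0,0], "newtons": 25}}

```text
t: 21.25
eef_pos: [0.5497, 0.1162, 0.0441]
ee_rot: [-3.136, -0.011, -1.367]
force: [0.0, -1.0, -0.9]
width: 0.0355
```

Emit:
{"method": "arm_command", "body": {"fingers": [1,1,1,1,1], "dp": [[-0.001,0,-0.001],[0,0,-0.001],[0,0,-0.001],[0,0,0],[0,0,0]], "roll": [0,0,0,0,0]}}

```text
t: 21.75
eef_pos: [0.55, 0.1167, 0.0424]
ee_rot: [-3.133, -0.011, -1.366]
force: [0.4, 0.2, -0.2]
width: 0.0359
```

```bash
python3 foot.py
```

```text
21.75 [550.  116.7  42.4] [-3.1327 -0.0108 -1.3656] foot [549.7 116.9 -21.3] [ 0.4  0.2 -0.2] [-0.16  0.02  0.01]
```

Emit:
{"method": "arm_command", "body": {"fingers": [1,1,1,1], "dp": [[-0.001,0,-0.0015],[0,0,-0.001],[0,0,-0.001],[0,0,0]], "roll": [0,0,0,0]}}

```text
t: 22.15
eef_pos: [0.5499, 0.1167, 0.0425]
ee_rot: [-3.13, -0.011, -1.365]
force: [0.7, 0.1, -3.6]
width: 0.0361
```

```bash
python3 foot.py
```

```text
22.15 [549.9 116.7  42.5] [-3.1301 -0.0112 -1.3648] foot [549.8 116.9 -21.2] [ 0.7  0.1 -3.6] [ 0.08  0.11 -0.01]
```

Emit:
{"method": "arm_command", "body": {"fingers": [1,1,1,1], "dp": [[-0.0005,0,-0.003],[0,0,-0.001],[0,0,-0.001],[0,0,-0.001]], "roll": [-0.002,0,0,0]}}

```text
t: 22.55
eef_pos: [0.5501, 0.1168, 0.0416]
ee_rot: [-3.127, -0.012, -1.365]
force: [-4.2, -0.5, 13.5]
width: 0.0361
```

```bash
python3 foot.py; python3 snap.py a2s side 250 230 90 80 8
```

```text
22.55 [550.1 116.8  41.6] [-3.1275 -0.0121 -1.3649] foot [550.1 116.9 -22.1] [-4.2 -0.5 13.5] [-0.05  2.17 -0.07]
22.6 [550.1 116.8  41.6] [-3.1275 -0.0121 -1.3649] [-4.4 -0.8 13. ] [-0.04  2.07 -0.04] 0.036115636459478954
```

View pics/a2s.png

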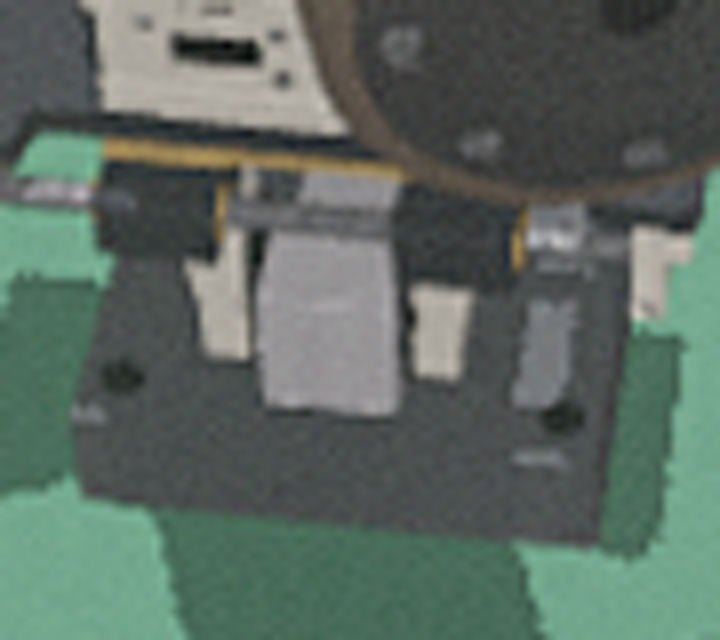

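Emit:
{"method": "arm_command", "body": {"fingers": [0,0,0,0,1,1,1,1], "dp": [[0,0,0],[0,0,0],[0,0,0],[0,0,0],[0,0,0],[0,0,0],[0,0,0],[0,0,0]], "roll": [0,0,0,0,0,0,0,0]}}

```text
t: 23.4
eef_pos: [0.5497, 0.1168, 0.0408]
ee_rot: [-3.128, -0.012, -1.365]
force: [-0.4, 0.1, 0.1]
width: 0.0357
```

```bash
python3 foot.py
```

```text
23.4 [549.7 116.8  40.8] [-3.1282 -0.0119 -1.3654] foot [549.7 116.9 -22.9] [-0.4  0.1  0.1] [0.03 0.32 0.04]
```

```bash
python3 snap.py b1t top 320 180 80 70 10; python3 snap.py b1s side 270 150 100 100 7
```

```text
23.45 [549.7 116.8  40.8] [-3.1282 -0.0119 -1.3654] [-0.4 -0.7  1.2] [ 0.05  0.3  -0.01] 0.03604295428025463
23.5 [549.8 116.8  40.9] [-3.1281 -0.0119 -1.3655] [-0.4  0.3  1. ] [0.04 0.31 0.01] 0.03622075410700838
```

View pics/b1t.png

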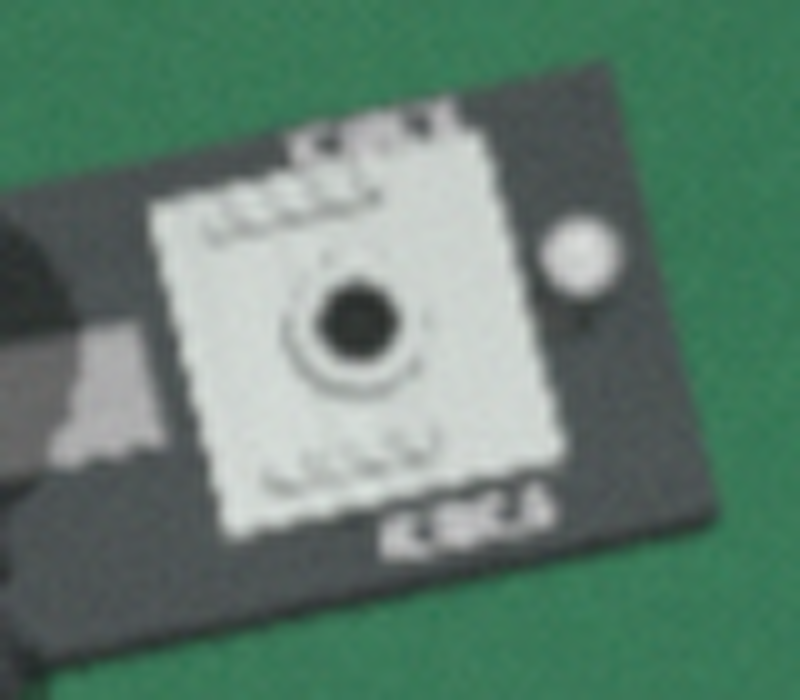

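View pics/b1s.png

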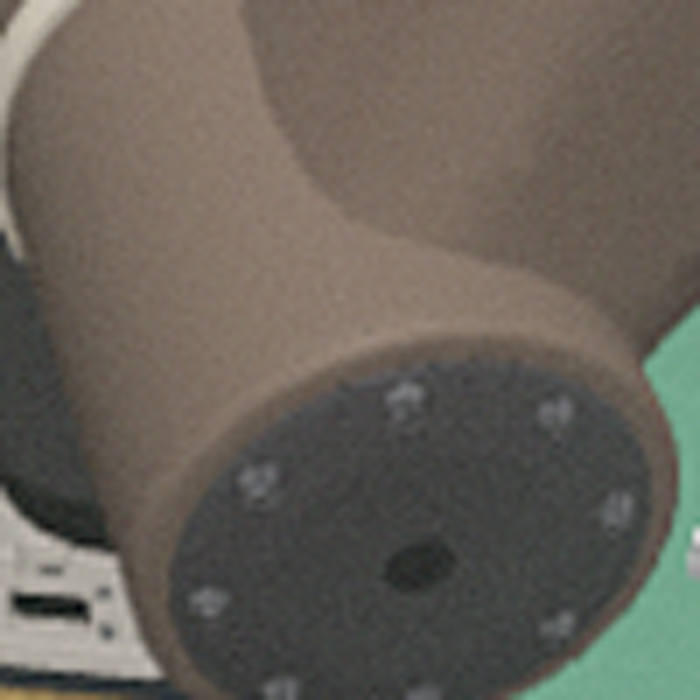

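```bash
python3 - <<'E'
from fit import *
d=np.array([-1.0,1.0]);O=np.array([570.3,5.5]);a=-1.367;x=np.array([np.cos(a),np.sin(a)]);y=np.array([-x[1],x[0]])
def pl(px,z):
    w=ray('top',np.array(full((320,180,10),px))-d,z)[:,:2]*1e3;return np.c_[(w-O)@x,(w-O)@y].round(1)
print('tip',pl([(135,320),(163,437)],.040).tolist())
print('part',pl([(152,205),(228,537),(565,462),(485,135)],.061).tolist())
print('pin',pl([(582,256)],.102).tolist())
print('plate far',pl([(608,65),(717,520)],.035).tolist())
w=np.array([549.8,116.8])-O;print('tcp',w@x,w@y)
E
```

```text
tip [[-14.1, 22.5], [-13.9, -13.3]]
part [[-3.2, 50.2], [-3.6, -49.7], [95.5, -49.5], [95.6, 49.4]]
pin [[107.9, -0.2]]
plate far [[139.9, 68.2], [138.3, -71.7]]
tcp -113.14564542174138 2.450086140847694
```

Emit:
{"method": "arm_command", "body": {"fingers": [1,1,1,1,1,1,1,1], "dp": [[0,0,0],[0.0,-0.004,0],[0.0005,-0.005,0],[0.0005,-0.005,0],[0.0005,-0.005,0],[0.001,-0.005,0],[0.001,-0.003,0],[0,0,0]], "roll": [0,-0.001,0,0,0,0,0,0], "newtons": 40}}

```text
t: 24.3
eef_pos: [0.5539, 0.0878, 0.0409]
ee_rot: [-3.127, -0.011, -1.367]
force: [-0.1, 2.3, -0.5]
width: 0.0355
```

```bash
cat > pl.py <<'E'
from h import *
s=get_state();O=np.array([570.3,5.5]);a=-1.367;x=np.array([np.cos(a),np.sin(a)]);y=np.array([-x[1],x[0]])
w=s['eef_pos'][:2]*1e3-O;f=s['force']
print(round(s['t'],2),'plate xy',(w@x).round(2),(w@y).round(2),'z',(s['eef_pos'][2]*1e3).round(2),s['ee_rot'].round(4),'F',(f[:2]@x).round(2),(f[:2]@y).round(2),f[2].round(2),s['moment'].round(2))
E
python3 pl.py
```

```text
24.3 plate xy -83.88 0.58 z 40.92 [-3.127  -0.0109 -1.3669] F -2.32 0.34 -0.55 [0.56 0.25 0.02]
```

Emit:
{"method": "arm_command", "body": {"fingers": [1,1,1,1,1], "dp": [[0.0005,-0.004,0],[0.0007,-0.004,0],[0.0007,-0.003,0],[0.0005,-0.002,0],[0,0,0]], "roll": [0,0,0,0,0]}}

```text
t: 24.8
eef_pos: [0.5565, 0.0736, 0.0409]
ee_rot: [-3.127, -0.011, -1.367]
force: [0.4, 1.0, 0.4]
width: 0.036
```

```bash
python3 pl.py
```

```text
24.8 plate xy -69.48 0.25 z 40.88 [-3.1271 -0.011  -1.367 ] F -0.9 0.57 0.44 [ 0.53  0.34 -0.02]
```

Emit:
{"method": "arm_command", "body": {"fingers": [1,1,1], "dp": [[0.0006,-0.002,0],[0.0006,-0.002,0],[0,0,0]], "roll": [0,0,0]}}

```text
t: 25.1
eef_pos: [0.5579, 0.07, 0.0409]
ee_rot: [-3.127, -0.01, -1.367]
force: [1.0, 0.4, -0.1]
width: 0.0356
```

```bash
python3 pl.py
```

```text
25.1 plate xy -65.69 0.89 z 40.91 [-3.1266 -0.0103 -1.3668] F -0.22 1.09 -0.07 [ 0.08  0.14 -0.06]
```

Emit:
{"method": "arm_command", "body": {"fingers": [1,1,1], "dp": [[0.0006,-0.002,0],[0.0006,-0.002,0],[0,0,0]], "roll": [0,0,0]}}

```text
t: 25.4
eef_pos: [0.5592, 0.0662, 0.0409]
ee_rot: [-3.126, -0.01, -1.366]
force: [0.3, 2.1, 0.4]
width: 0.0362
```

```bash
python3 pl.py; python3 snap.py b2t top 320 180 80 70 10
```

```text
25.4 plate xy -61.72 1.46 z 40.9 [-3.1263 -0.0099 -1.3664] F -1.96 0.68 0.37 [ 0.72  0.35 -0.01]
25.45 [559.2  66.2  40.9] [-3.1263 -0.0101 -1.3663] [0.1 3.1 1.2] [ 0.85  0.33 -0.05] 0.03585785901122727
```

View pics/b2t.png

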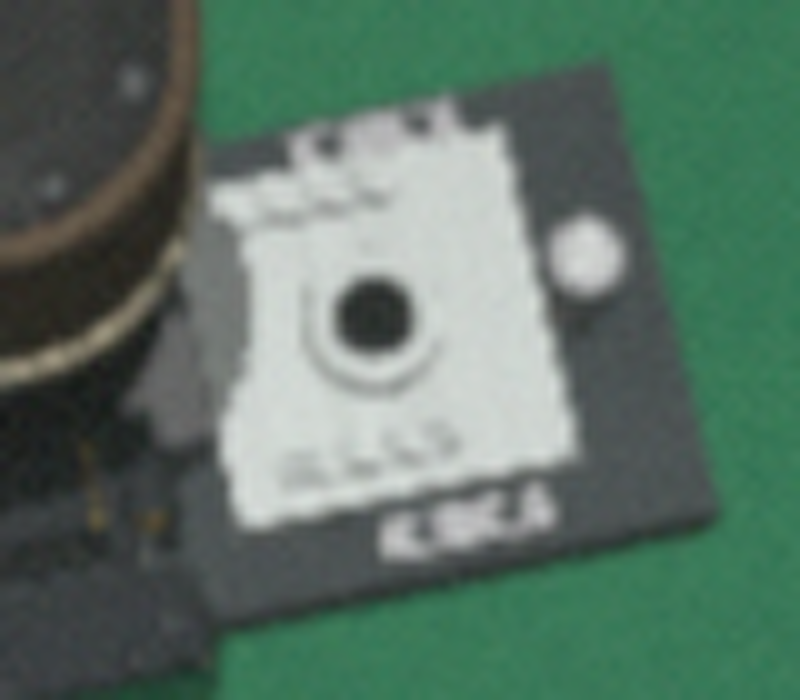

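Emit:
{"method": "arm_command", "body": {"fingers": [1,1,1,1], "dp": [[0.0003,-0.002,0],[0.0003,-0.002,0],[0.0003,-0.002,0],[0,0,0]], "roll": [0,0,0,0]}}

```text
t: 25.85
eef_pos: [0.5605, 0.0603, 0.0409]
ee_rot: [-3.126, -0.01, -1.366]
force: [-0.0, 2.4, 0.1]
width: 0.0355
```

```bash
python3 pl.py
```

```text
25.85 plate xy -55.61 1.45 z 40.94 [-3.1256 -0.0096 -1.366 ] F -2.39 0.47 0.11 [1.06 0.35 0.02]
```

```bash
python3 snap.py b3t top 320 180 80 70 10;  python3 - <<'E'
from h import *
g=grab_frame('side');cv2.imwrite('pics/b3full.png',g);crop(g,240,150,130,120,6,'pics/b3s.png')
E
```

```text
25.9 [560.5  60.3  40.9] [-3.1257 -0.0096 -1.366 ] [ 0.4  3.  -0.4] [ 0.93  0.22 -0.01] 0.03580956408008096
```

View pics/b3t.png

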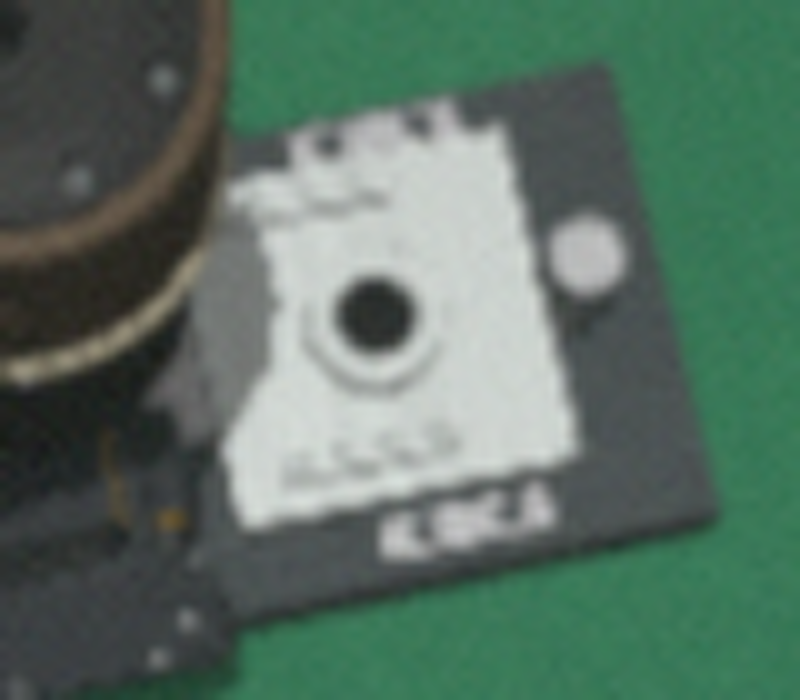

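View pics/b3s.png

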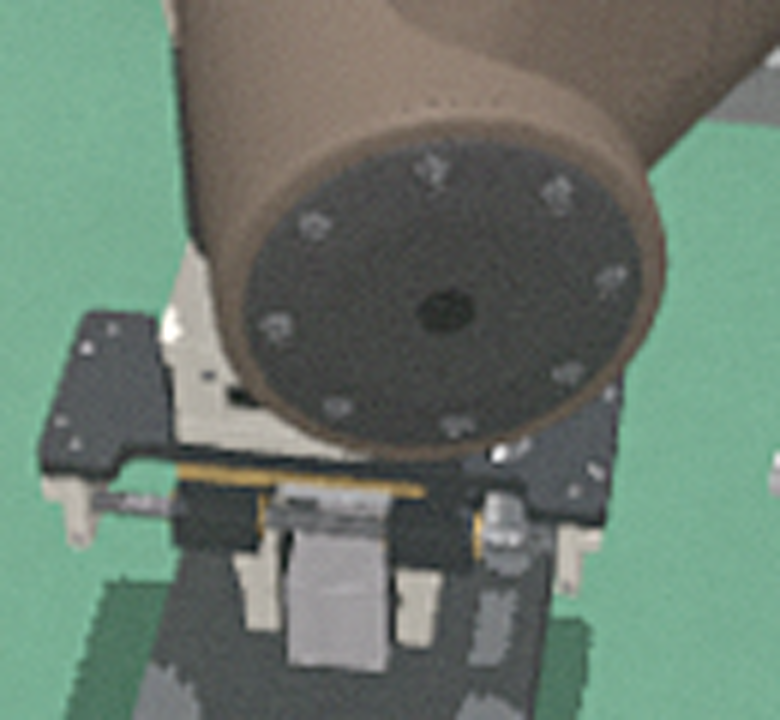

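```bash
python3 - <<'E'
from fit import *
im=[cv2.imread(f'pics/b{i}t.png',0).astype(np.float32) for i in(1,2,3)]
def ecc(a,b,r):
    x0,y0,x1,y1=r;W=np.eye(2,3,dtype=np.float32)
    cc,W=cv2.findTransformECC(cv2.GaussianBlur(a,(0,0),4)[y0:y1,x0:x1],cv2.GaussianBlur(b,(0,0),4)[y0:y1,x0:x1],W,cv2.MOTION_TRANSLATION,(3,200,1e-6));return W[:,2],cc
for n,r in(('boss',(290,250,460,400)),('rear',(440,250,540,480)),('pin',(535,200,640,310)),('plate',(580,40,730,540))):
    print(n,[ecc(im[0],im[1],r),ecc(im[1],im[2],r)])
d=np.array([-1.0,1.0]);O=np.array([570.3,5.5]);a=-1.367;x=np.array([np.cos(a),np.sin(a)]);y=np.array([-x[1],x[0]])
def pl(px,z):
    w=ray('top',np.array(full((320,180,10),px))-d,z)[:,:2]*1e3;return np.c_[(w-O)@x,(w-O)@y].round(1)
print('part3',pl([(247,527),(578,455),(503,128)],.061).tolist(),'pin',pl([(588,256)],.102))
print('b1 boss scale',pl([(357,320),(373,315)],.073))
E
```

```text
boss [(array([16.264933 , -5.8288093], dtype=float32), 0.9919120403997727), (array([ 1.5013659, -0.5550867], dtype=float32), 0.9967805442081118)]
rear [(array([19.334726 , -1.6194277], dtype=float32), 0.9103131009274223), (array([2.4491463, 2.5895624], dtype=float32), 0.9236442561330054)]
pin [(array([ 6.8829703, -0.4792732], dtype=float32), 0.9733357165153936), (array([ 0.8446419, -0.3036883], dtype=float32), 0.9922053122750863)]
plate [(array([ 3.6139634, -0.2919549], dtype=float32), 0.9911528110053349), (array([ 1.2652259, -0.2908629], dtype=float32), 0.977204285715075)]
part3 [[2.3, -48.1], [99.6, -48.4], [101.2, 50.2]] pin [[109.5  -0.5]]
b1 boss scale [[45.5  1.6]
 [50.3  2.1]]
```

Emit:
{"method": "arm_command", "body": {"fingers": [1,1,1,1], "dp": [[0.0003,-0.002,0],[0.0003,-0.002,0],[0.0002,-0.0015,0],[0,0,0]], "roll": [0,0,0,0]}}

```text
t: 26.35
eef_pos: [0.5614, 0.055, 0.0409]
ee_rot: [-3.125, -0.009, -1.366]
force: [-0.4, 3.1, 0.4]
width: 0.0359
```

```bash
python3 pl.py
```

```text
26.35 plate xy -50.3 1.31 z 40.95 [-3.1252 -0.0092 -1.3657] F -3.09 0.23 0.35 [ 0.94  0.26 -0.03]
```

Emit:
{"method": "arm_command", "body": {"fingers": [1,1,1,1], "dp": [[0.0003,-0.0015,0],[0.0002,-0.001,0],[0,0,0],[0,0,0]], "roll": [0,0,0,0]}}

```text
t: 26.75
eef_pos: [0.5619, 0.0526, 0.041]
ee_rot: [-3.125, -0.009, -1.366]
force: [-1.3, 3.6, 0.4]
width: 0.036
```

```bash
python3 pl.py;python3 snap.py b4t top 320 180 80 70 10;  python3 - <<'E'
from h import *
g=grab_frame('side');cv2.imwrite('pics/b4full.png',g)
im=[cv2.imread(f'pics/b{i}t.png',0).astype(np.float32) for i in(3,4)]
def ecc(a,b,r):
    x0,y0,x1,y1=r;W=np.eye(2,3,dtype=np.float32)
    cc,W=cv2.findTransformECC(cv2.GaussianBlur(a,(0,0),4)[y0:y1,x0:x1],cv2.GaussianBlur(b,(0,0),4)[y0:y1,x0:x1],W,cv2.MOTION_TRANSLATION,(3,200,1e-6));return W[:,2],cc
for n,r in(('boss',(290,250,460,400)),('pin',(535,200,640,310)),('plate',(580,40,730,540))):print(n,ecc(*im,r))
E
```

```text
26.75 plate xy -47.83 1.34 z 40.96 [-3.1251 -0.009  -1.3656] F -3.77 -0.53 0.39 [1.45 0.43 0.01]
26.8 [561.9  52.6  40.9] [-3.1252 -0.009  -1.3656] [-0.9  4.3  0.7] [ 1.3   0.44 -0.01] 0.03570284536647061
boss (array([ 4.4123654, -1.1059599], dtype=float32), 0.9549706611478225)
pin (array([ 2.3641944, -1.6142948], dtype=float32), 0.9909647318164184)
plate (array([ 1.751563 , -1.4878069], dtype=float32), 0.9881633251426493)
```

View pics/b4full.png

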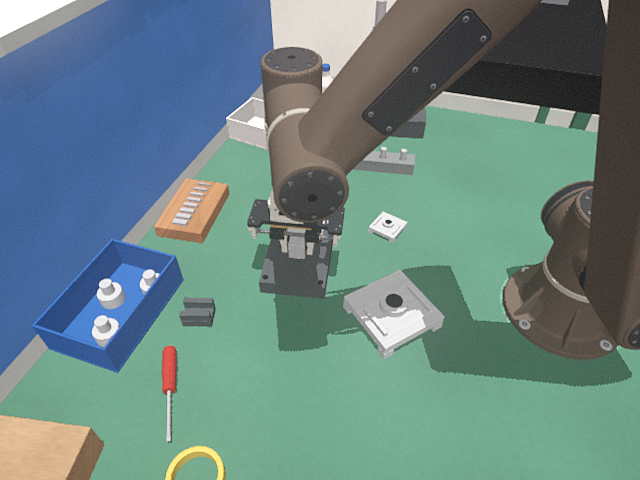

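View pics/b4t.png

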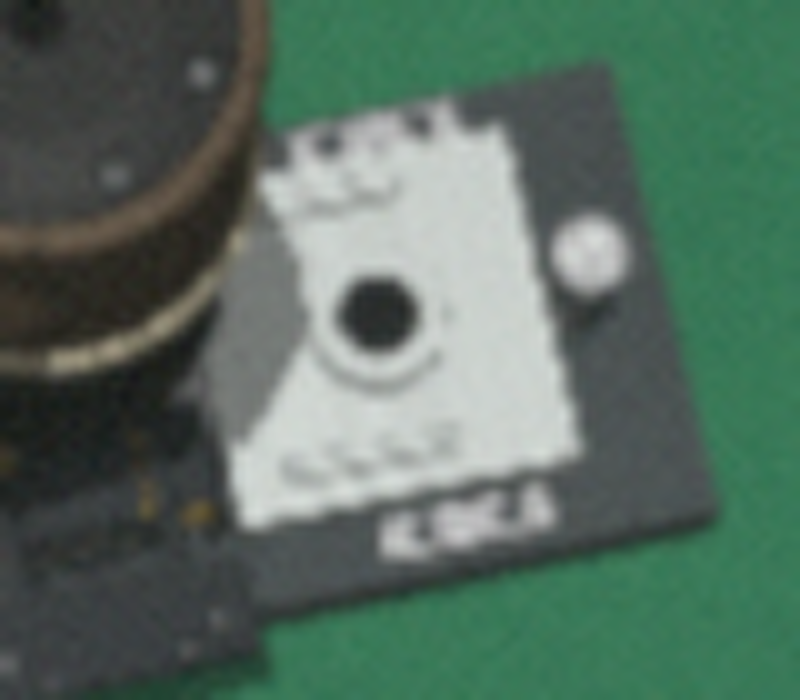

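```bash
python3 - <<'E'
from h import *
g=cv2.imread('pics/b4full.png');crop(g,240,185,110,75,7,'pics/b4s.png')
s=cv2.imread('pics/w1s.png')
E
```

```text
(no output)
```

View pics/b4s.png

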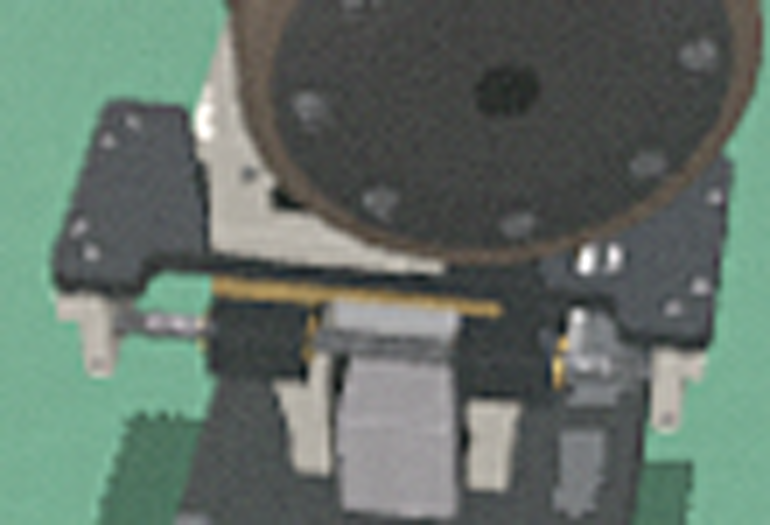

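Emit:
{"method": "arm_command", "body": {"fingers": [1,1,1], "dp": [[0.0001,-0.0005,0],[0,0,0],[0,0,0]], "roll": [0,0,0]}}

```text
t: 27.15
eef_pos: [0.562, 0.0522, 0.0409]
ee_rot: [-3.125, -0.009, -1.366]
force: [-1.1, 4.1, -0.7]
width: 0.0362
```

```bash
python3 pl.py; python3 -c "
from station import *
print(job_done())"; python3 pl.py
```

```text
27.15 plate xy -47.37 1.31 z 40.92 [-3.1252 -0.009  -1.3656] F -4.19 -0.21 -0.69 [1.35 0.45 0.04]
the job is handed in; nothing more can be done
None
the job is handed in; nothing more can be done
```

I seated the headed stop pin in the plate's hole, then slid the steel wedge under the casting's front edge. I handed the job in at 27 s, still gripping the wedge. I could not see the front feet lift: the arm blocked the side camera, so the 3 mm is worked out rather than measured.

**Pin:** At release its foot was within 1 mm of full depth with no contact force. From the side its head top was where a seated pin's would be, to under a pixel (about 1.5 mm in height).

**Casting:** The wedge slid it back about 4.5 mm against the pin, where it stopped. The pin's head leaned about 1–2 mm under that push.

**Lift:** I pushed the wedge roughly 14–16 mm past the point where the casting stopped, which works out to about 2.8–3.2 mm at the front feet. The boss shifted in the top view about as a tilting casting would, which agrees but doesn't prove the lift.

**Wedge:** I pressed it onto the plate, let go and gripped it again so it sat flat. It drifted only about 0.2° after that.

**Forces:** The wedge pushed with about 4 N at the end. The highest wrist reading I saw was about 14 N, while pressing the wedge down.

**Discrepancies:** The two cameras disagreed by up to 4 mm on positions, so I corrected them using the pin grasp. Two estimates of where the wedge's thin end was differed by about 2 mm, or 0.4 mm of lift.

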